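# Hold a spare lamp in the spring-return tester

## Robot

A 6-joint arm with a two-finger parallel gripper is mounted at the origin on the work surface. World frame = base frame: x ahead of the robot, y to its left, z up, the work surface at z = 0. Lengths are in m, angles in rad, forces in N, time in s.
With the tool pointing down it reaches from about 0.225 to 0.725 m from the base axis. Payload 3.1 kg.
Tool frame: the origin (TCP) lies at the very end of the fingers, on their centre line; the grasp point (between the pads) lies 19 mm behind it; x points along the fingers, y is the direction in which the jaws open and shut, and the axes are right-handed (so a half turn about x gives the same grasp; the last joint's range is limited). The gripper opens to 85 mm and grips with 20 to 120 N. Pads are 22 mm wide; open, the fingers measure 114 mm over their backs; the gripper's body (76 mm by 85 mm) begins 54 mm behind the grasp point. The pads swing forward as they close: fully open they stand 13 mm farther back than shut.
Start: joints at [-1.412, 0.048, 0.099, 1.622, 0, 1.443], TCP at [0.148, -0.504, 0.206] pointing down, gripper open.
Joint ranges: [-2.91, 2.91], [-0.99, 1.94], [-1.21, 1.42], [-2.12, 2.29], [-1.49, 1.47], [-3.14, 3.14]. Speed limits (rad/s): [2.79, 2.79, 3.14, 3.14, 3.14, 3.14].

## Interface

Orientations are given as a unit quaternion [x, y, z, w].
In Python, from workcell import get_obs, grab_frame, camera_model, workorder gives the robot as it stands.
- The arm moves only by the tool jog_arm, never from a script. Its argument "increments" is a list of rows, each an object of numbers: "tx", "ty", "tz": the shift along the tool's x, y, z in m; "rx", "ry", "rz": the turn, a rotation vector about the tool's x, y, z in rad; "fingers": the closure in counts, from 0 (fully open) to 255 (shut). A call has 1 to 5 rows; each row shifts and turns the pose as measured when the row begins, along the tool's axes as they then stand; what a row does not reach is not made up. A row lasts 1/10 s, in which the tool goes at most 50 mm and 8.59 degrees, less where a joint would pass 70% of its speed; a pose out of reach is approached as far as the arm can. A call with a gripper value outside its range is refused whole. The fingers move at their own pace and stop on an object; "squeeze" is the grip in N (left out, the last holds). Time passes only in rows, so rows that do not move let the fingers close. It gives the time, the measured TCP pose, the force and the opening at its end, in the units of the state.
- get_obs(): the state, without advancing time (a new reading comes with each control period).
- grab_frame(name): name is "side" or "top"; returns the picture (480x640x3 uint8, blue, green, red); there is no depth.
- camera_model(name): a dict with "fx", "fy", "cx", "cy" (pixels), "k1" (the pictures are not rectified: a ray, as slopes to the right and down, at radius r is drawn at 1 + k1 r^2 times it, then the intrinsics apply), "R" (3x3) and "t" (3): a world point X has camera coordinates R X + t. Camera axes: x right, y down, z forward; pixel columns grow to the right and rows downward; lengths in m; the calibration is good to about 2 mm. A picture is of the moment at which its call begins. camera_model takes no time and is no camera call.
- workorder.hand_in(): hands the job in, once; it reports no verdict.
The state is a dict: "time_s": time; "joint_pos": joint angles; "qd": joint speeds; "effort": joint torques, N m; "tool_pos": TCP position; "eef_rot": TCP orientation; "ft_force": force on the tool from outside, world axes, zero at the start; "moment": the same for the moment, N m; "gripper_width": finger opening in m.
Only numpy, scipy, OpenCV 4.12 (cv2) and the standard library are available. Lean on these libraries where they do the work, as an engineer would, in place of code of your own. Each camera call takes 0.05 s, during which the arm holds its last target.

## Task

Check the spare lamp for the painting table: take the flat-sided lamp with the two pins out of the wooden holder, push it straight down into the socket of the grey tester with its pins through the slots until you feel it bottom, and turn it clockwise a quarter turn against the spring to the stop. Finish holding it there: the program ends with the gripper still gripping the lamp, pressed in and turned to the stop. Leave the round lamp in its hole and the other things on the table where they are.

Things in the scene. Friction and masses are not known exactly. Their poses are not given: they have to be found in the camera images.
- lamp_grip (a point): the lamp to test: white plastic, upright, cap down, in one of the holder's two holes. This point: centre of its flat-sided grip, on the lamp's axis; z up. Two smooth flat sides face +y and -y, 40 mm apart (close fingers along y); ribbed ends face +x and -x, 41 mm apart. Grip spans 18 mm below to 18 mm above the point, a clear lens adds 10 mm on top. Half a turn about z makes no difference. 80 to 170 g
- lamp_nose (a point): centre of the lower end of that lamp's cap, 54 mm straight below lamp_grip, same axes. Above it: metal cap 33 mm diameter with bevelled end; two steel pins along +x and -x, to 23.5 mm from the axis, 9 mm wide, from 12 to 18 mm above the nose; at 30 mm the underside of a round shoulder of 44 mm diameter. In the holder the nose is 8 mm above the table and the cap has 1.5 to 2 mm of play all round
- lamp: the same lamp; origin at lamp_nose, same axes
- round_lamp_center (a point): the other lamp, not wanted: round pear-shaped bulb, 56 mm diameter, 91 mm tall, ridged cap without pins, in the holder's other hole, 100 mm from the first lamp. The point is on its axis, 54 mm above its lower end
- holder: fixed wooden block 190 x 80 x 20 mm (along its x, y, z), origin under its centre, with two holes 12 mm deep at x = -50 and +50 mm; either may hold the wanted lamp
- tester: fixed lamp tester: grey steel box 150 mm along its x, 120 mm along y, 85 mm tall, flat top with the bayonet socket in its middle; origin under its centre. Two black marks on the top lie in line with the socket's slots, along x. A small white pointer on the top beside the mouth turns with the carrier
- socket (a point): centre of the socket's mouth, level with the tester's top; axes as the tester. Mouth 37 mm diameter, two entry slots 14 mm wide along +x and -x, out to 27 mm from the centre. Lip 6 mm thick, hollow beneath. Pins go in through the slots and clear the lip with the nose 24 mm down; shoulder meets the top (hard stop) at 30 mm. Pressed in, the lamp turns clockwise from above, 90 degrees to a stop; sprung back
- contact_plate (a joint): travel of the sprung contact plate down in the socket, m: 0 = untouched, its face 12 mm below the mouth; 0.012 when the nose is 24 mm down and the pins just clear the lip; 0.018 with the shoulder on the tester. Spring: 2 N at first, 5.6 N at 0.018
- carrier (a joint): turn of the sprung carrier under the lip, which the lamp's pins push round, rad, growing clockwise seen from above: 0 = rest, 1.44 = hard stop. The pins meet it after about 0.13 rad of free turn, so a lamp turned 90 degrees puts it at the stop. Return spring: 0.09 N m at first, 0.23 N m at the stop; pin friction adds up to about 0.1 N m
- paperweight: bystander: dark wooden bar 28 x 160 x 18 mm; origin under its centre
- ink_plate: bystander: black plate of 150 mm diameter, 22 mm tall; origin under its centre
- glue: bystander: white bottle with an orange cap, 52 mm diameter, 130 mm tall; origin under its centre
- ink_bottle: bystander: black jar, 68 mm diameter, 110 mm tall; origin under its centre
- brush_jar: bystander: glass jar with brushes, 80 mm diameter, 210 mm tall with the brushes; origin under its centre
- inkstone: bystander: dark slab 120 x 90 x 22 mm; origin under its centre
- seal_stone: bystander: upright stone block 28 x 28 x 60 mm; origin under its centre
- brush: bystander: brush on two small wooden rests, 190 mm long along its x, 14 mm tall; origin under its centre

How it is judged:
On the way, in this order (a step that is already met when the one before it is completed fails the run):
1. the pinned lamp is lifted clear of the holder (height (world z) of lamp_nose above 0.04 m and contact force between the fingers and lamp above 0.5 N), for 0.1 s.
2. the lamp is pushed in over the slots until its pins are under the lip, not yet turned (value of joint contact_plate above 0.012 m and value of joint carrier below 0.35 rad and horizontal distance between lamp_nose and socket below 0.006 m and z of lamp_nose in the frame of socket below -0.0235 m), for 0.1 s.
At the end, for the whole second after the job is handed in: carrier within 0.17 rad (10 degrees) of its stop, contact plate in by 10.5 mm or more, nose 22.5 mm or more below the mouth and within 6 mm of its axis, lamp upright within 0.12 rad, still, gripped (over 1 N) by the fingers; round lamp within 20 mm of its start (value of joint carrier above 1.27 rad and value of joint contact_plate above 0.0105 m and z of lamp_nose in the frame of socket below -0.0225 m and horizontal distance between lamp_nose and socket below 0.006 m and angle between lamp_grip's own z axis and vertical below 0.12 rad and contact force between the fingers and lamp above 1 N and linear speed of lamp below 0.02 m/s and not (velocity of joint carrier below -0.1 rad/s) and distance of round_lamp_center from where it was at the start of the episode below 0.02 m); the arm keeps its last pose, push and grip.
It fails at once if the round lamp is taken out of its hole or another thing on the table is shifted by more than 30 mm (distance of any of round_lamp_center, paperweight, ink_plate, glue, ink_bottle, brush_jar, inkstone, seal_stone, brush from where it was at the start of the episode above 0.03 m).
It also fails if it takes over 48 s, if anything falls off the work surface, if the arm or the gripper's body presses on something with over 40 N, if the wrist force passes 120 N, or if a joint passes its speed limit or range.

## Working session

There is one attempt and no reset: what is moved stays moved. The work goes in short steps, Python scripts to look and compute and a tool call to move; the robot and the scene stay as the last step left them, time stands still between calls to the robot, and variables do not carry over. Pictures are saved under pics/ and viewed, and the job is handed in when it is done.

Besides the shell and the picture viewer there is one more tool, called after "Request:" as name([rows], argument=value, ...), one row to a line, values as JSON. jog_arm: Moves the arm, as the interface text tells. Its arguments: {"type":"object","properties":{"increments":{"type":"array","items":{"type":"object","properties":{"tx":{"type":"number"},"ty":{"type":"number"},"tz":{"type":"number"},"rx":{"type":"number"},"ry":{"type":"number"},"rz":{"type":"number"},"fingers":{"type":"number"}}}},"squeeze":{"type":"number"}},"required":["increments"]}

```bash
ls; mkdir -p pics
python3 - <<'E'
from workcell import *
import cv2
print(get_obs())
for n in("side","top"):
    cv2.imwrite(f"pics/{n}0.png",grab_frame(n)); print(n,camera_model(n))
E
```

```text
pics
{'time_s': 0.0, 'joint_pos': array([-1.41176867e+00,  4.87409226e-02,  9.75804620e-02,  1.62200642e+00,
       -9.80507868e-06,  1.44296378e+00]), 'qd': array([ 0.00016562, -0.00034362,  0.00031027,  0.00013227, -0.00049436,
        0.0009245 ]), 'effort': array([-4.01089551e-05, -3.38780844e+01,  3.20015717e+01,  2.01854284e-02,
       -1.73686581e-04, -2.88129776e-06]), 'tool_pos': array([ 0.14840463, -0.50288116,  0.20511364]), 'eef_rot': array([-0.69982884, -0.10191091,  0.69986192, -0.10023499]), 'ft_force': array([ 0.20974436,  0.35192238, -0.55333752]), 'moment': array([-0.02807985,  0.00232292, -0.02878776]), 'gripper_width': 0.08546416011825722}
side {'fx': 621.1919726312977, 'fy': 621.1919726312977, 'cx': 319.22115840004363, 'cy': 243.3205836642947, 'k1': -0.1069247146726781, 'R': array([[ 0.9135221 , -0.40628999,  0.02014481],
       [-0.28850796, -0.68201586, -0.67202495],
       [ 0.28677609,  0.6080977 , -0.74025446]]), 't': array([-0.52296888,  0.23620305,  1.30685849])}
top {'fx': 610.5136951841864, 'fy': 610.5136951841864, 'cx': 323.6866853892622, 'cy': 244.7496026574009, 'k1': -0.017763851449435195, 'R': array([[-0.00879059, -0.99982586,  0.01646162],
       [-0.99364609,  0.00688665, -0.11233888],
       [ 0.11220595, -0.01734455, -0.99353359]]), 't': array([0.02188269, 0.599894  , 1.79353467])}
```

View pics/side0.png

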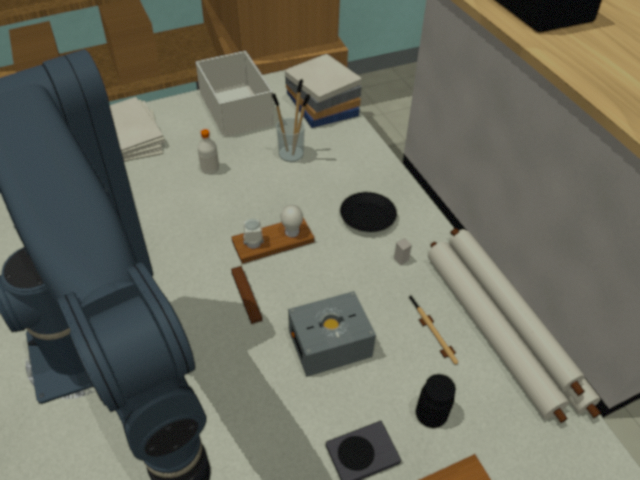

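View pics/top0.png

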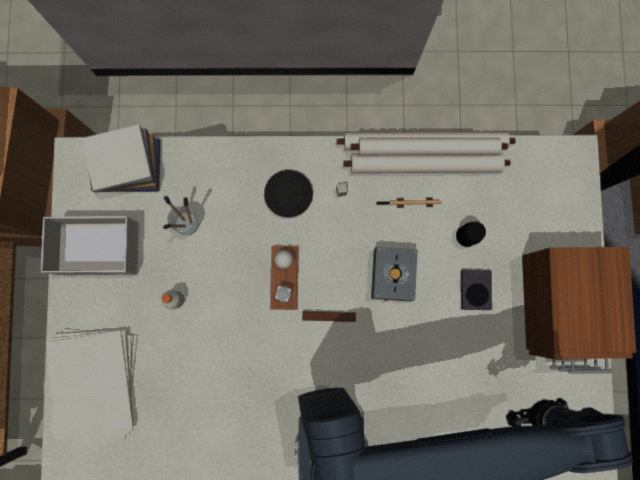

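The pinned lamp is in the left/near hole: about (283,294) in the top picture and (252,234) in the side picture. The tester's socket is at about (396,273) in top and (332,324) in side. I'll enlarge both.

Run:
```python
import cv2
a=cv2.imread("pics/top0.png");s=cv2.imread("pics/side0.png")
def crop(im,x,y,w,h,f,n): cv2.imwrite("pics/"+n,cv2.resize(im[y:y+h,x:x+w],None,fx=f,fy=f,interpolation=cv2.INTER_CUBIC))
crop(a,262,236,50,80,7,"c_hold_t.png")
crop(a,365,238,60,70,8,"c_test_t.png")
crop(s,225,195,100,70,8,"c_hold_s.png")
crop(s,282,288,100,70,8,"c_test_s.png")
```

```text
(no output)
```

View pics/c_hold_t.png

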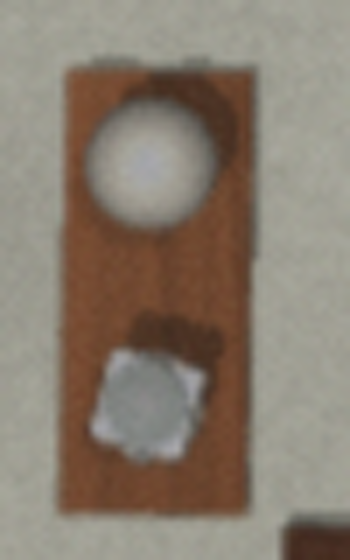

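View pics/c_test_t.png

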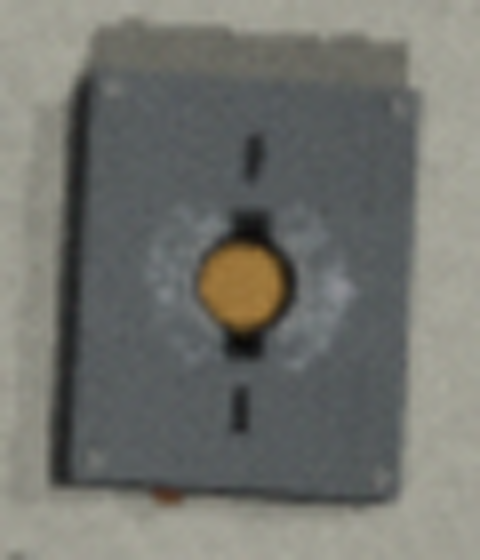

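View pics/c_hold_s.png

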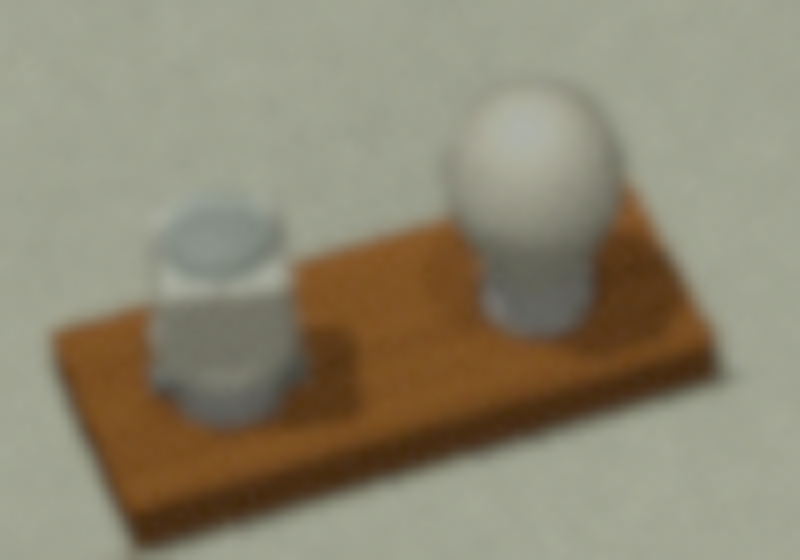

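View pics/c_test_s.png

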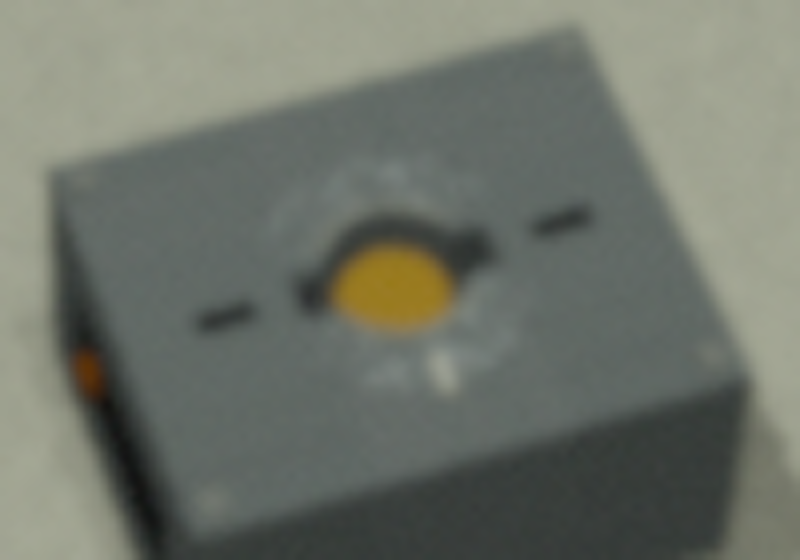

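```bash
cat > h.py <<'E'
import numpy as np, cv2
from workcell import *
def ray(n,u,v):
    c=camera_model(n); x=(u-c['cx'])/c['fx']; y=(v-c['cy'])/c['fy']
    xd=np.array([x,y]); p=xd.copy()
    for _ in range(20): p=xd/(1+c['k1']*(p@p))
    R=np.array(c['R']);return -R.T@c['t'], R.T@np.array([p[0],p[1],1])
def atz(n,u,v,z):
    o,d=ray(n,u,v); return o+d*(z-o[2])/d[2]
def proj(n,X):
    c=camera_model(n); q=np.array(c['R'])@np.asarray(X)+c['t']; p=q[:2]/q[2]; p=p*(1+c['k1']*(p@p))
    return np.array([c['fx']*p[0]+c['cx'],c['fy']*p[1]+c['cy']])
def cr(x,y,f,ox,oy): return (x+.5)/f-.5+ox,(y+.5)/f-.5+oy
def P(n,x,y,f,ox,oy,z): return atz(n,*cr(x,y,f,ox,oy),z)
E
python3 - <<'E'
from h import *
np.set_printoptions(precision=4,suppress=True)
T=lambda x,y,z:P('top',x,y,7,262,236,z)
q=[T(*p,.08) for p in [(122,347),(207,378),(180,465),(92,430)]]
print('lamp quad',np.array(q),np.mean(q,0))
for i in range(4):
    d=q[(i+1)%4]-q[i]; print(np.linalg.norm(d), np.degrees(np.arctan2(d[1],d[0])))
print('lens top',T(147,398,.09),'side',P('side',220,238,8,225,195,.09))
print('holder corners',[T(x,y,.02) for x,y in[(67,70),(257,70),(248,513),(58,513)]])
print('round', T(150,160,.07))
for n,a,b,f,ox,oy in[('top',(240,410),(255,155),8,365,238),('side',(225,318),(563,221),8,282,288)]:
    A=P(n,*a,f,ox,oy,.085);B=P(n,*b,f,ox,oy,.085);print(n,A,B,(A+B)/2,np.degrees(np.arctan2(*(B-A)[1::-1])))
for n,a,b,f,ox,oy in[('top',(243,347),(252,222),8,365,238),('side',(312,295),(475,247),8,282,288)]:
    A=P(n,*a,f,ox,oy,.085);B=P(n,*b,f,ox,oy,.085);print(n,A,B,(A+B)/2,np.degrees(np.arctan2(*(B-A)[1::-1])))
C=[P('top',*p,8,365,238,.085) for p in[(93,75),(418,92),(395,500),(68,487)]]
print(C,np.mean(C,0))
C=[P('side',*p,8,282,288,.085) for p in[(52,170),(580,27),(747,378),(190,545)]]
print(C,np.mean(C,0))
E
```

```text
lamp quad [[0.4782 0.1482 0.08  ]
 [0.4651 0.1132 0.08  ]
 [0.4294 0.1244 0.08  ]
 [0.4441 0.1606 0.08  ]] [0.4542 0.1366 0.08  ]
0.0374086726982581 -110.44012304002418
0.03741177655713229 162.54639308211662
0.039071652300127976 67.94770569877555
0.03626297838960662 -19.963468489583253
lens top [0.4567 0.1375 0.09  ] side [0.4564 0.1297 0.09  ]
holder corners [array([0.6002, 0.1752, 0.02  ]), array([0.5996, 0.0935, 0.02  ]), array([0.41  , 0.0981, 0.02  ]), array([0.4107, 0.1789, 0.02  ])]
round [0.5565 0.1371 0.07  ]
top [ 0.4646 -0.1857  0.085 ] [ 0.5571 -0.1932  0.085 ] [ 0.5109 -0.1895  0.085 ] -4.619173903506759
side [ 0.4666 -0.186   0.085 ] [ 0.5592 -0.1927  0.085 ] [ 0.5129 -0.1894  0.085 ] -4.132983042378725
top [ 0.4874 -0.1873  0.085 ] [ 0.5327 -0.1916  0.085 ] [ 0.51   -0.1895  0.085 ] -5.370466515717198
side [ 0.4899 -0.1883  0.085 ] [ 0.5347 -0.1911  0.085 ] [ 0.5123 -0.1897  0.085 ] -3.6801322115220896
[array([ 0.5868, -0.1348,  0.085 ]), array([ 0.5797, -0.2533,  0.085 ]), array([ 0.4317, -0.2411,  0.085 ]), array([ 0.4374, -0.123 ,  0.085 ])] [ 0.5089 -0.188   0.085 ]
[array([ 0.4436, -0.1255,  0.085 ]), array([ 0.5913, -0.1372,  0.085 ]), array([ 0.5808, -0.2551,  0.085 ]), array([ 0.4318, -0.2446,  0.085 ])] [ 0.5119 -0.1906  0.085 ]
```

Run:
```python
from h import *
s=cv2.imread("pics/side0.png");t=cv2.imread("pics/top0.png")
def go(n,im,x,y,w,h,f,out):
    c=im[y:y+h,x:x+w]; c=cv2.resize(c,None,fx=f,fy=f,interpolation=cv2.INTER_CUBIC).astype(float)
    c=cv2.convertScaleAbs((c-60)*1.4)
    c2=c.copy()
    L=np.array([.4555,.1365,0])
    for k,col in((69.5,(0,0,255)),(-20.5,(255,0,0))):
        for sg in(0,180):
            a=np.radians(k+sg);d=np.array([np.cos(a),np.sin(a),0]);e=np.array([-d[1],d[0],0])
            for X in [L+.0235*d+[0,0,z]+e*m for z in(.02,.026) for m in(-.0045,.0045)]:
                u=(proj(n,X)-[x,y]+.5)*f-.5; cv2.circle(c2,tuple(int(q) for q in u),2,col,-1)
    cv2.imwrite(out,np.hstack([c,c2]))
go('side',s,238,215,32,36,12,"pics/l_s.png"); go('top',t,268,278,32,34,12,"pics/l_t.png")
```

```text
(no output)
```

View pics/l_s.png

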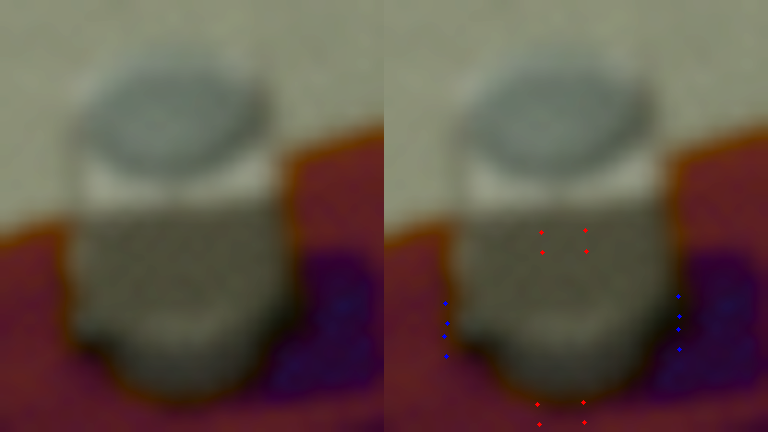

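View pics/l_t.png

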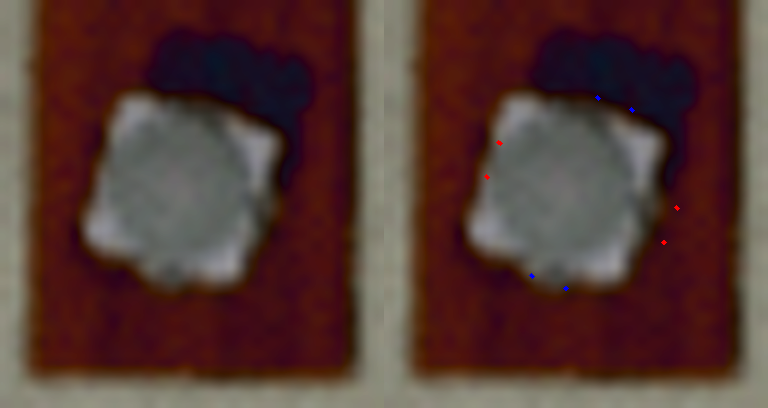

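```bash
cat >> h.py <<'E'
from scipy.spatial.transform import Rotation as Ro
np.set_printoptions(precision=4,suppress=True)
def st(goal=None,jaw=None):
    o=get_obs(); R=Ro.from_quat(o['eef_rot']).as_matrix()
    print('t',o['time_s'],'tcp',o['tool_pos'],'q',o['joint_pos'],'F',o['ft_force'],'M',o['moment'],'w',round(o['gripper_width'],4))
    ya=np.degrees(np.arctan2(R[1,1],R[0,1])); print('jaw yaw',ya,'tilt',R[:,0])
    if goal is not None: 
        d=np.array(goal)-o['tool_pos']; print('tool shift',R.T@d)
    if jaw is not None:
        y=np.array([np.cos(np.radians(jaw)),np.sin(np.radians(jaw)),0]); x=np.array([0,0,-1.]); G=np.c_[x,y,np.cross(x,y)]
        print('tool rotvec',Ro.from_matrix(R.T@G).as_rotvec())
E
python3 - <<'E'
from h import *
st([.455,.137,.15],70); st(None,-110)
S=lambda x,y,z:P('side',x,y,8,225,195,z)
print([S(*p,.02) for p in [(55,335),(630,185),(715,355),(132,520)]])
E
```

```text
t 0.1 tcp [ 0.1484 -0.503   0.2052] q [-1.4118  0.0487  0.0978  1.622   0.      1.443 ] F [-0.1384 -0.1033 -0.708 ] M [-0.0101  0.0369 -0.0195] w 0.0854
jaw yaw -73.56883341776926 tilt [-0.0003  0.0021 -1.    ]
tool shift [ 0.0565 -0.527  -0.4751]
tool rotvec [-2.5057 -0.0028  0.0005]
t 0.1 tcp [ 0.1484 -0.503   0.2052] q [-1.4118  0.0487  0.0978  1.622   0.      1.443 ] F [-0.1384 -0.1033 -0.708 ] M [-0.0101  0.0369 -0.0195] w 0.0854
jaw yaw -73.56883341776926 tilt [-0.0003  0.0021 -1.    ]
tool rotvec [0.6358 0.0004 0.0022]
[array([0.4149, 0.1758, 0.02  ]), array([0.6022, 0.1666, 0.02  ]), array([0.5977, 0.0895, 0.02  ]), array([0.4121, 0.0959, 0.02  ])]
```

Run:
```python
import cv2
s=cv2.imread("pics/side0.png")
c=cv2.resize(s[212:265,228:318],None,fx=8.5,fy=8.5,interpolation=cv2.INTER_CUBIC);cv2.imwrite("pics/hs.png",cv2.convertScaleAbs(c,alpha=1.6))
```

```text
(no output)
```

View pics/hs.png

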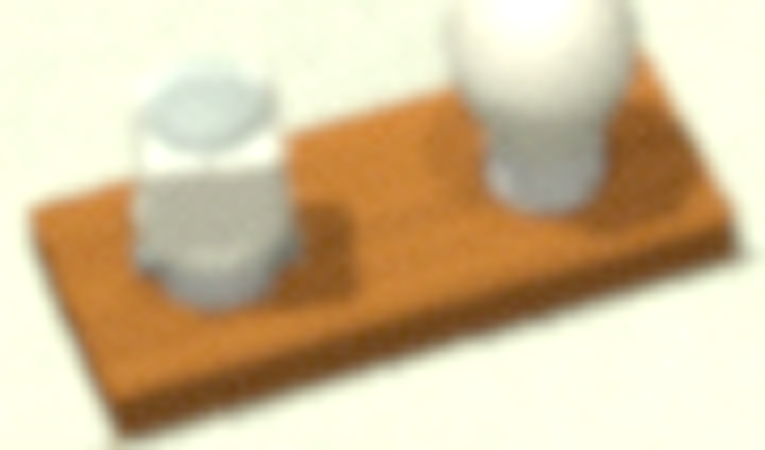

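```bash
cat >> h.py <<'E'
def plan(goal,jaw,n):
    o=get_obs(); R=Ro.from_quat(o['eef_rot']).as_matrix(); d=(np.array(goal)-o['tool_pos'])/n
    ya=np.degrees(np.arctan2(R[1,1],R[0,1])); dj=((jaw-ya+180)%360-180)/n
    if abs(dj)>8.5: dj=np.sign(dj)*8.5
    for i in range(min(n,5)):
        a=np.radians(ya+dj*i); y=np.array([np.cos(a),np.sin(a),0]); x=np.array([0,0,-1.]); G=np.c_[x,y,np.cross(x,y)]
        print(G.T@d,'rx',-np.radians(dj))
E
python3 -c "
from h import *
plan([.456,.135,.16],70,17)"
```

```text
[ 0.0027 -0.0309 -0.028 ] rx -0.14739699096396103
[ 0.0027 -0.0264 -0.0322] rx -0.14739699096396103
[ 0.0027 -0.0214 -0.0357] rx -0.14739699096396103
[ 0.0027 -0.0159 -0.0385] rx -0.14739699096396103
[ 0.0027 -0.0101 -0.0404] rx -0.14739699096396103
```

Request:
jog_arm([
  {"tx": 0.003, "ty": -0.031, "tz": -0.028, "rx": -0.147, "fingers": 0},
  {"tx": 0.003, "ty": -0.026, "tz": -0.032, "rx": -0.147},
  {"tx": 0.003, "ty": -0.021, "tz": -0.036, "rx": -0.147},
  {"tx": 0.003, "ty": -0.016, "tz": -0.038, "rx": -0.147},
  {"tx": 0.003, "ty": -0.01, "tz": -0.04, "rx": -0.147},
])

```text
validation failed for argument at $.in...
```

```bash
python3 -c "
from h import *
st();plan([.456,.135,.16],70,13)"
```

```text
t 0.1 tcp [ 0.1484 -0.503   0.2052] q [-1.4118  0.0487  0.0978  1.622   0.      1.443 ] F [-0.1384 -0.1033 -0.708 ] M [-0.0101  0.0369 -0.0195] w 0.0854
jaw yaw -73.56883341776926 tilt [-0.0003  0.0021 -1.    ]
[ 0.0035 -0.0404 -0.0366] rx -0.14835298641951802
[ 0.0035 -0.0345 -0.0421] rx -0.14835298641951802
[ 0.0035 -0.0279 -0.0468] rx -0.14835298641951802
[ 0.0035 -0.0207 -0.0504] rx -0.14835298641951802
[ 0.0035 -0.013  -0.0529] rx -0.14835298641951802
```

Request:
jog_arm([
  {"tx": 0.003, "ty": -0.031, "tz": -0.028, "rx": -0.147, "ry": 0, "rz": 0, "fingers": 0},
  {"tx": 0.003, "ty": -0.026, "tz": -0.032, "rx": -0.147, "ry": 0, "rz": 0, "fingers": 0},
  {"tx": 0.003, "ty": -0.021, "tz": -0.036, "rx": -0.147, "ry": 0, "rz": 0, "fingers": 0},
  {"tx": 0.003, "ty": -0.016, "tz": -0.038, "rx": -0.147, "ry": 0, "rz": 0, "fingers": 0},
  {"tx": 0.003, "ty": -0.01, "tz": -0.04, "rx": -0.147, "ry": 0, "rz": 0, "fingers": 0},
])

```text
time_s: 0.6
tool_pos: [0.2373, -0.3127, 0.185]
eef_rot: [0.615, 0.353, -0.614, 0.347]
ft_force: [0.0, -0.3, 1.2]
gripper_width: 0.0854
```

```bash
python3 -c "
from h import *
st();plan([.456,.135,.16],70,13)"
```

```text
t 0.6 tcp [ 0.2373 -0.3127  0.185 ] q [-1.0945 -0.2922 -0.2517  1.6201  0.0017  1.0113] F [ 0.0233 -0.2808  1.1738] M [-0.0137 -0.0819 -0.013 ] w 0.0854
jaw yaw -30.652766574258756 tilt [-0.0025  0.0086 -1.    ]
[ 0.0019 -0.0031 -0.0382] rx -0.13513247522785451
[ 0.0019  0.0021 -0.0383] rx -0.13513247522785451
[ 0.0019  0.0072 -0.0376] rx -0.13513247522785451
[ 0.0019  0.0122 -0.0363] rx -0.13513247522785451
[ 0.0019  0.017  -0.0343] rx -0.13513247522785451
```

Works. Continuing.

Request:
jog_arm([
  {"tx": 0.002, "ty": -0.003, "tz": -0.038, "rx": -0.14, "ry": 0, "rz": 0, "fingers": 0},
  {"tx": 0.002, "ty": 0.002, "tz": -0.038, "rx": -0.14, "ry": 0, "rz": 0, "fingers": 0},
  {"tx": 0.002, "ty": 0.007, "tz": -0.038, "rx": -0.14, "ry": 0, "rz": 0, "fingers": 0},
  {"tx": 0.002, "ty": 0.012, "tz": -0.036, "rx": -0.14, "ry": 0, "rz": 0, "fingers": 0},
  {"tx": 0.002, "ty": 0.017, "tz": -0.034, "rx": -0.14, "ry": 0, "rz": 0, "fingers": 0},
])

```text
time_s: 1.1
tool_pos: [0.3179, -0.1305, 0.1734]
eef_rot: [0.452, 0.549, -0.447, 0.542]
ft_force: [1.1, 0.1, 0.2]
gripper_width: 0.0851
```

```bash
python3 -c "
from h import *
st();plan([.456,.135,.16],70,8)"
```

```text
t 1.1 tcp [ 0.3179 -0.1305  0.1734] q [-0.5932 -0.4281 -0.3737  1.6344  0.0076  0.7851] F [1.0903 0.0938 0.1633] M [-0.0311 -0.0379 -0.0141] w 0.0851
jaw yaw 11.026952754852823 tilt [-0.0034  0.0114 -0.9999]
[ 0.0017  0.0233 -0.0293] rx -0.12865923054524872
[ 0.0017  0.0269 -0.026 ] rx -0.12865923054524872
[ 0.0017  0.03   -0.0224] rx -0.12865923054524872
[ 0.0017  0.0326 -0.0184] rx -0.12865923054524872
[ 0.0017  0.0347 -0.014 ] rx -0.12865923054524872
```

Request:
jog_arm([
  {"tx": 0.002, "ty": 0.023, "tz": -0.029, "rx": -0.13, "ry": 0, "rz": 0, "fingers": 0},
  {"tx": 0.002, "ty": 0.027, "tz": -0.026, "rx": -0.13, "ry": 0, "rz": 0, "fingers": 0},
  {"tx": 0.002, "ty": 0.03, "tz": -0.022, "rx": -0.13, "ry": 0, "rz": 0, "fingers": 0},
  {"tx": 0.002, "ty": 0.033, "tz": -0.018, "rx": -0.13, "ry": 0, "rz": 0, "fingers": 0},
  {"tx": 0.002, "ty": 0.035, "tz": -0.014, "rx": -0.13, "ry": 0, "rz": 0, "fingers": 0},
])

```text
time_s: 1.6
tool_pos: [0.4034, 0.0445, 0.1628]
eef_rot: [0.246, 0.667, -0.239, 0.662]
ft_force: [0.3, -1.2, -0.5]
gripper_width: 0.0853
```

```bash
python3 -c "
from h import *
st();plan([.456,.135,.16],70,4)"
```

```text
t 1.6 tcp [0.4034 0.0445 0.1628] q [-0.0647 -0.2665 -0.2755  1.5665  0.0105  0.6351] F [ 0.2746 -1.1955 -0.4777] M [-0.0328 -0.0512 -0.0628] w 0.0853
jaw yaw 49.89995735771996 tilt [-0.0041  0.0108 -0.9999]
[ 0.0007  0.0258 -0.0045] rx -0.0877029809747619
[ 0.0007  0.0261 -0.0022] rx -0.0877029809747619
[0.0007 0.0262 0.0001] rx -0.0877029809747619
[0.0007 0.0261 0.0023] rx -0.0877029809747619
```

Request:
jog_arm([
  {"tx": 0, "ty": 0.026, "tz": -0.004, "rx": -0.09, "ry": 0, "rz": 0, "fingers": 0},
  {"tx": 0, "ty": 0.026, "tz": -0.002, "rx": -0.09, "ry": 0, "rz": 0, "fingers": 0},
  {"tx": 0, "ty": 0.026, "tz": 0, "rx": -0.09, "ry": 0, "rz": 0, "fingers": 0},
  {"tx": 0, "ty": 0.026, "tz": 0.002, "rx": -0.09, "ry": 0, "rz": 0, "fingers": 0},
  {"tx": 0, "ty": 0, "tz": 0, "rx": 0, "ry": 0, "rz": 0, "fingers": 0},
])

```text
time_s: 2.1
tool_pos: [0.4553, 0.1438, 0.1595]
eef_rot: [0.114, 0.702, -0.107, 0.694]
ft_force: [0.2, -1.0, -0.7]
gripper_width: 0.0854
```

```bash
python3 -c "
from h import *
st([.456,.135,.10],70)
f=grab_frame('side');cv2.imwrite('pics/s1.png',f[100:300,150:410].repeat(3,0).repeat(3,1))
f=grab_frame('top');cv2.imwrite('pics/t1.png',f[220:330,220:340].repeat(5,0).repeat(5,1))
"
```

```text
t 2.1 tcp [0.4553 0.1438 0.1595] q [ 0.1563 -0.0737 -0.1143  1.5382  0.0126  0.4705] F [ 0.2471 -1.0254 -0.7142] M [-0.0582 -0.0025 -0.0251] w 0.0854
jaw yaw 71.98857445024566 tilt [-0.0098  0.0112 -0.9999]
tool shift [ 0.0594 -0.0086  0.0041]
tool rotvec [ 0.0348 -0.013  -0.0074]
```

View pics/s1.png

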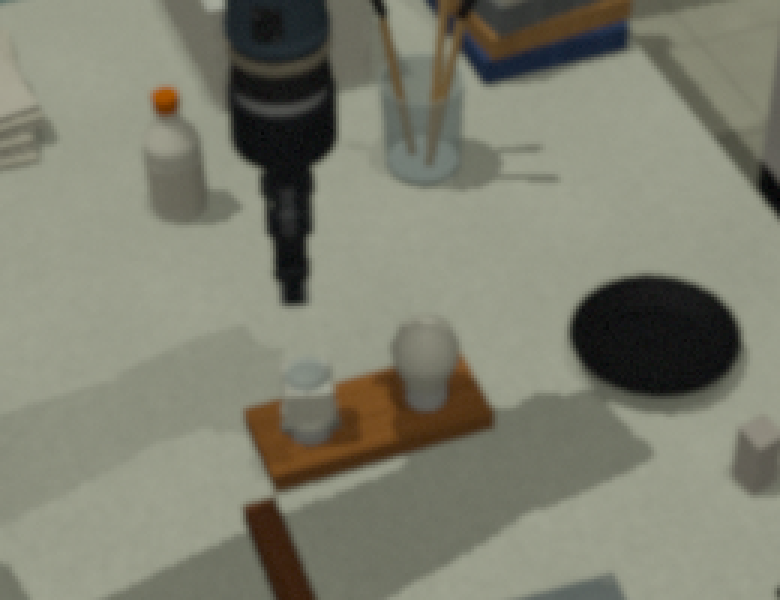

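View pics/t1.png

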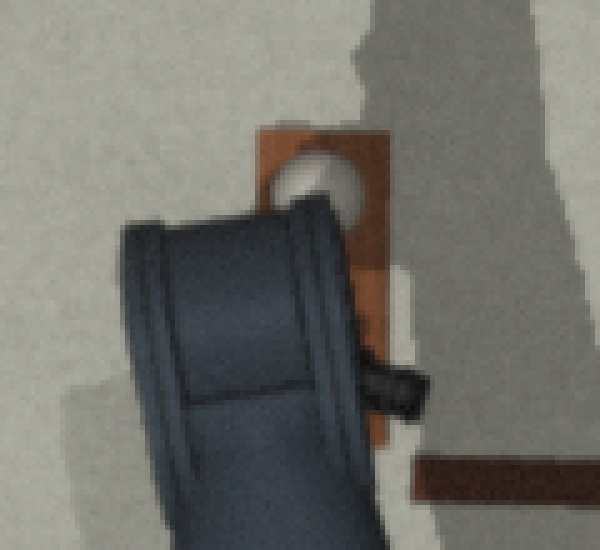

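The gripper stands over the lamp with the jaws across its flat sides: in the side picture the front finger tip is at (293,300) and the lamp below it at (308,400). The top view is hidden by the arm. Next I descend.

Request:
jog_arm([
  {"tx": 0.02, "ty": -0.008, "tz": 0.004, "rx": 0.03, "ry": -0.013, "rz": -0.007, "fingers": 0},
  {"tx": 0.02, "ty": 0, "tz": 0, "rx": 0, "ry": 0, "rz": 0, "fingers": 0},
  {"tx": 0.015, "ty": 0, "tz": 0, "rx": 0, "ry": 0, "rz": 0, "fingers": 0},
  {"tx": 0, "ty": 0, "tz": 0, "rx": 0, "ry": 0, "rz": 0, "fingers": 0},
])

```text
time_s: 2.6
tool_pos: [0.454, 0.1293, 0.1034]
eef_rot: [0.124, 0.696, -0.127, 0.696]
ft_force: [-0.3, -0.6, -1.1]
gripper_width: 0.0851
```

```bash
python3 -c "
from h import *
st([.456,.135,.05],70)
f=grab_frame('side');c=f[150:270,200:330];cv2.imwrite('pics/s2.png',cv2.convertScaleAbs(cv2.resize(c,None,fx=6,fy=5,interpolation=cv2.INTER_CUBIC),alpha=1.4))
"
```

```text
t 2.6 tcp [0.454  0.1293 0.1034] q [ 0.1377 -0.0866 -0.2379  1.4207 -0.0033  0.4943] F [-0.3498 -0.6388 -1.135 ] M [0.0417 0.0182 0.0256] w 0.0851
jaw yaw 69.56893845912965 tilt [-0.0007 -0.0034 -1.    ]
tool shift [ 0.0533  0.0062 -0.0001]
tool rotvec [-0.0075  0.0005  0.0035]
```

View pics/s2.png

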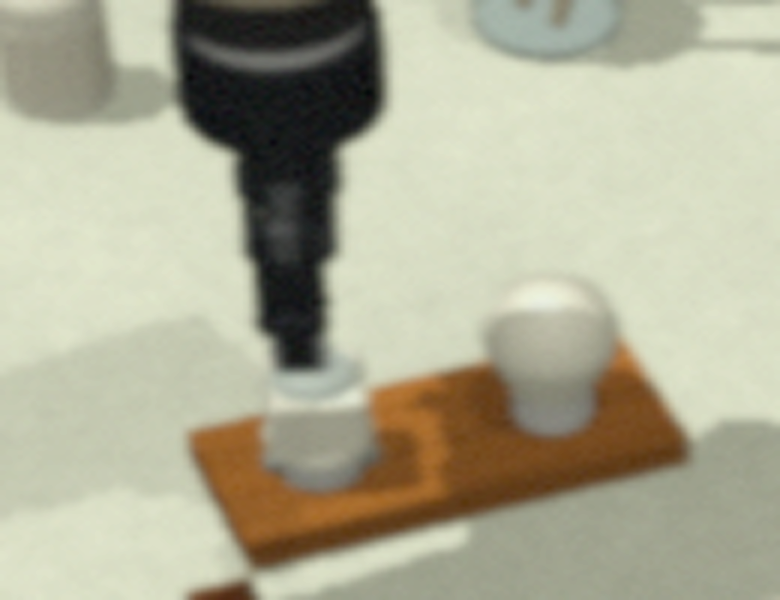

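```bash
python3 -c "
from h import *
o=get_obs();t=o['tool_pos'];a=np.radians(69.6);j=np.array([np.cos(a),np.sin(a),0])
for r in (.045,.055):
  print(proj('side',t-r*j+[0,0,.013]),'seen',300/6+200,365/5+150)
print('lens',proj('side',[.456,.135,.09]),'seen',(320/6+200,378/5+150))
print('tip to right per mm', proj('side',[.457,.135,.09])-proj('side',[.456,.135,.09]))
"
```

```text
[250.4589 230.4801] seen 250.0 223.0
[250.4047 233.7149] seen 250.0 223.0
lens [251.1575 222.8676] seen (253.33333333333334, 225.6)
tip to right per mm [ 0.4024 -0.1194]
```

```bash
python3 -c "
from h import *
from scipy.optimize import least_squares
ut=np.array(cr(147,398,7,262,236));us=np.array(cr(220,238,8,225,195));us2=np.array([252.9,225.0])
for s in(us,us2):
  r=least_squares(lambda X:np.r_[proj('top',X)-ut,proj('side',X)-s],[.45,.13,.08]);print(r.x,r.fun)
for X in([.455,.137,.09],[.457,.133,.09],[.458,.131,.09]): print(X,proj('top',X)-ut,proj('side',X)-us)
# marks of socket
for a,b in(((240,410),(225,318)),((255,155),(563,221))):
  ut=np.array(cr(*a,8,365,238));s=np.array(cr(*b,8,282,288))
  r=least_squares(lambda X:np.r_[proj('top',X)-ut,proj('side',X)-s],[.45,-.13,.08]);print(r.x,r.fun)
"
```

```text
[0.458  0.1376 0.0817] [ 0.0876 -0.3369 -0.2825  0.0331]
[0.4591 0.1375 0.0789] [ 0.1806 -0.6934 -0.5814  0.0681]
[0.455, 0.137, 0.09] [0.1579 0.5937] [-1.5957 -1.89  ]
[0.457, 0.133, 0.09] [ 1.5508 -0.1155] [-0.2133 -0.9991]
[0.458, 0.131, 0.09] [ 2.2471 -0.4701] [ 0.4793 -0.5528]
[ 0.4658 -0.1861  0.0854] [ 0.1312 -0.4282 -0.3136  0.0389]
[ 0.5581 -0.1934  0.0864] [ 0.1367 -0.3873 -0.2905  0.0369]
```

Request:
jog_arm([
  {"tx": 0.018, "ty": 0.007, "tz": -0.001, "rx": -0.006, "ry": 0, "rz": 0.003, "fingers": 0},
  {"tx": 0.018, "ty": 0, "tz": 0, "rx": 0, "ry": 0, "rz": 0, "fingers": 0},
  {"tx": 0.01, "ty": 0, "tz": 0, "rx": 0, "ry": 0, "rz": 0, "fingers": 0},
  {"tx": 0.004, "ty": 0, "tz": 0, "rx": 0, "ry": 0, "rz": 0, "fingers": 0},
  {"tx": 0, "ty": 0, "tz": 0, "rx": 0, "ry": 0, "rz": 0, "fingers": 0},
])

```text
time_s: 3.15
tool_pos: [0.4595, 0.1345, 0.059]
eef_rot: [0.126, 0.692, -0.124, 0.7]
ft_force: [-0.6, -0.4, 0.2]
gripper_width: 0.0856
```

```bash
python3 -c "
from h import *
st([.457,.136,.05],70)
f=grab_frame('side');c=f[150:270,200:330];cv2.imwrite('pics/s3.png',cv2.convertScaleAbs(cv2.resize(c,None,fx=6,fy=5,interpolation=cv2.INTER_CUBIC),alpha=1.4))
"
```

```text
t 3.15 tcp [0.4595 0.1345 0.059 ] q [ 0.1455 -0.0653 -0.3069  1.3185 -0.0013  0.5012] F [-0.5602 -0.4249  0.171 ] M [ 0.0237 -0.0159 -0.0223] w 0.0856
jaw yaw 69.61938352199326 tilt [ 0.0108  0.0003 -0.9999]
tool shift [ 0.009   0.0005 -0.003 ]
tool rotvec [-0.0067  0.01   -0.004 ]
```

View pics/s3.png

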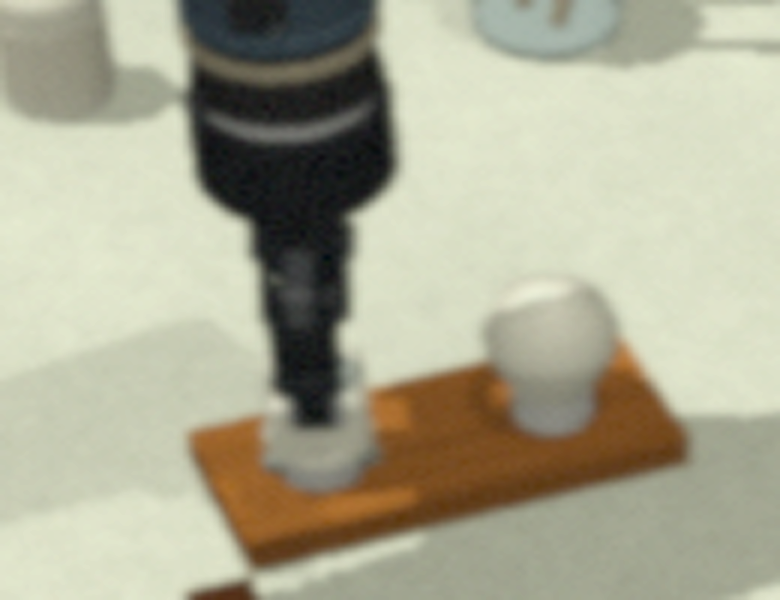

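Request:
jog_arm([
  {"tx": 0.007, "ty": 0.001, "tz": -0.001, "rx": -0.006, "ry": 0.01, "rz": -0.004, "fingers": 0},
  {"tx": 0.002, "ty": 0, "tz": 0, "rx": 0, "ry": 0, "rz": 0, "fingers": 0},
  {"tx": 0, "ty": 0, "tz": 0, "rx": 0, "ry": 0, "rz": 0, "fingers": 0},
])

```text
time_s: 3.5
tool_pos: [0.4611, 0.1361, 0.052]
eef_rot: [0.123, 0.695, -0.122, 0.698]
ft_force: [-0.5, 0.5, 0.2]
gripper_width: 0.0854
```

```bash
python3 -c "
from h import *
st([.458,.136,.05],70)
o=get_obs();t=o['tool_pos'];a=np.radians(69.6);j=np.array([np.cos(a),np.sin(a),0])
for X in(t,[.457,.137,.05],[.459,.137,.05]): print(proj('side',X))
"
```

```text
t 3.5 tcp [0.4611 0.1361 0.052 ] q [ 0.1474 -0.0484 -0.3048  1.3106  0.0001  0.4968] F [-0.4888  0.4804  0.2001] M [-0.01    0.0298 -0.0228] w 0.0854
jaw yaw 69.98104546848087 tilt [ 0.0037  0.0006 -1.    ]
tool shift [ 0.002  -0.0012 -0.0029]
tool rotvec [-0.0003  0.0033 -0.0019]
[253.9726 233.0215]
[252.2808 233.8393]
[253.0682 233.6015]
```

Request:
jog_arm([
  {"tx": 0.001, "ty": 0, "tz": -0.003, "rx": 0, "ry": 0.003, "rz": -0.002, "fingers": 0},
  {"tx": 0, "ty": 0, "tz": 0, "rx": 0, "ry": 0, "rz": 0, "fingers": 0},
])

```text
time_s: 3.7
tool_pos: [0.4583, 0.1373, 0.0512]
eef_rot: [0.123, 0.696, -0.123, 0.696]
ft_force: [-0.2, -0.2, -0.0]
gripper_width: 0.0851
```

```bash
python3 -c "
from h import *
st([.458,.136,.05],70)
f=grab_frame('side');c=f[190:270,210:310];cv2.imwrite('pics/s4.png',cv2.convertScaleAbs(cv2.resize(c,None,fx=7,fy=7,interpolation=cv2.INTER_CUBIC),alpha=1.4))
"
```

```text
t 3.7 tcp [0.4583 0.1373 0.0512] q [ 0.1509 -0.0497 -0.3077  1.3127 -0.0002  0.5004] F [-0.1912 -0.2466 -0.0085] M [-0.0197  0.0066 -0.0161] w 0.0851
jaw yaw 69.98018116463649 tilt [ 0.0002 -0.0002 -1.    ]
tool shift [ 0.0012 -0.0013  0.0001]
tool rotvec [-0.0003  0.0003  0.0001]
```

View pics/s4.png

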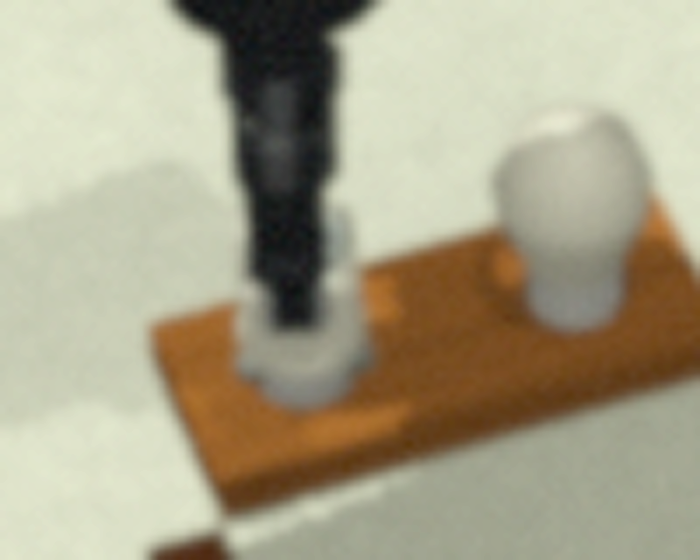

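```bash
python3 -c "
from h import *
o=get_obs();t=o['tool_pos'];a=np.radians(70);j=np.array([np.cos(a),np.sin(a),0])
print('seen tip',210+293/7,190+325/7)
for r in(.0,.02,.0425,.05):
  for z in(-.03,0,.013): print(r,z,proj('side',t-r*j+[0,0,z]))
print('seen lamp',210+302/7, 'cap',210+305/7,190+400/7,'bumps',210+307/7,190+363/7)
for x in(.457,.46):
  L=np.array([x,.137,0]);d=np.array([j[1],-j[0],0])
  print(x,'cap',proj('side',L+[0,0,.02]-.0165*j),'bump z.032',proj('side',L+[0,0,.041]), 'pin',proj('side',L+[0,0,.023]))
"
```

```text
seen tip 251.85714285714286 236.42857142857144
0.0 -0.03 [253.5715 241.6372]
0.0 0 [252.8453 233.1827]
0.0 0.013 [252.5247 229.4404]
0.02 -0.03 [253.5594 247.7703]
0.02 0 [252.8245 239.331 ]
0.02 0.013 [252.4999 235.5945]
0.0425 -0.03 [253.5472 254.8025]
0.0425 0 [252.8023 246.3833]
0.0425 0.013 [252.4732 242.6547]
0.05 -0.03 [253.5435 257.1784]
0.05 0 [252.7952 248.7666]
0.05 0.013 [252.4646 245.0409]
seen lamp 253.14285714285714 cap 253.57142857142856 247.14285714285714 bumps 253.85714285714286 241.85714285714286
0.457 cap [253.0012 247.3372] bump z.032 [252.5031 236.3984] pin [252.9427 241.4489]
0.46 cap [254.1729 246.9762] bump z.032 [253.6787 236.0421] pin [254.1076 241.0931]
```

Request:
jog_arm([
  {"tx": 0, "ty": 0, "tz": 0, "rx": 0, "ry": 0, "rz": 0, "fingers": 90},
  {"tx": 0, "ty": 0, "tz": 0, "rx": 0, "ry": 0, "rz": 0, "fingers": 90},
  {"tx": 0, "ty": 0, "tz": 0, "rx": 0, "ry": 0, "rz": 0, "fingers": 90},
  {"tx": 0, "ty": 0, "tz": 0, "rx": 0, "ry": 0, "rz": 0, "fingers": 90},
])

```text
time_s: 4.15
tool_pos: [0.4588, 0.1373, 0.0517]
eef_rot: [0.123, 0.696, -0.123, 0.697]
ft_force: [-0.6, -0.2, 0.2]
gripper_width: 0.0553
```

```bash
python3 -c "
from h import *
st([.458,.136,.05],70)
f=grab_frame('side');c=f[190:270,210:310];cv2.imwrite('pics/s5.png',cv2.convertScaleAbs(cv2.resize(c,None,fx=7,fy=7,interpolation=cv2.INTER_CUBIC),alpha=1.8))
"
```

```text
t 4.15 tcp [0.4588 0.1373 0.0517] q [ 0.151  -0.0503 -0.3073  1.3124 -0.0004  0.5003] F [-0.6197 -0.2222  0.2155] M [-0.0324  0.0353  0.0282] w 0.0553
jaw yaw 69.98925832161834 tilt [ 0.0015 -0.0002 -1.    ]
tool shift [ 0.0017 -0.0015 -0.0003]
tool rotvec [-0.0002  0.0015 -0.0003]
```

View pics/s5.png

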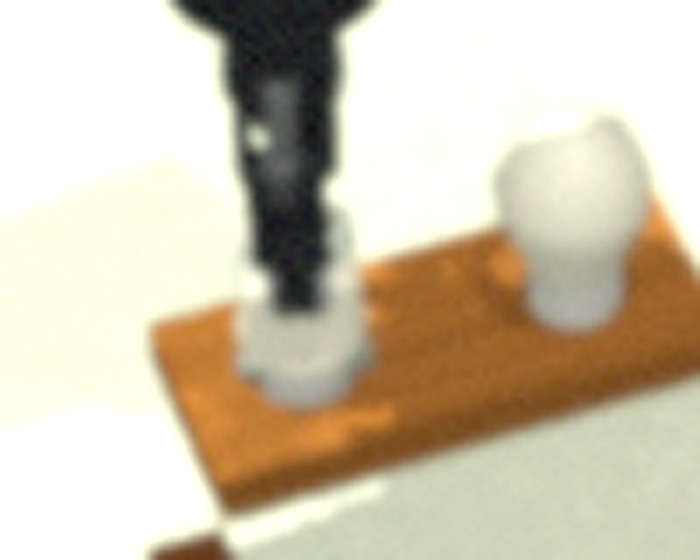

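```bash
python3 -c "
from h import *
t=np.array([.4553,.1438,.1595]);a=np.radians(72);j=np.array([np.cos(a),np.sin(a),0])
im=cv2.imread('pics/s1.png')[::3,::3]  # origin 150,100
c=cv2.resize(im[40:150,60:160],None,fx=6,fy=6,interpolation=cv2.INTER_CUBIC)
for r,z,col in((0,0,(0,0,255)),(.0425,.013,(0,255,0)),(.057,.013,(255,0,0)),(-.0425,.013,(0,255,255)),(.0425,0.032,(255,0,255))):
  p=(proj('side',t-r*j+[0,0,z])-[210,140]+.5)*6; cv2.circle(c,tuple(int(v) for v in p),3,col,-1); print(r,z,p)
cv2.imwrite('pics/z1.png',c)
"
```

```text
0 0 [229.3009 357.4054]
0.0425 0.013 [230.0485 411.4664]
0.057 0.013 [231.0943 439.2296]
-0.0425 0.013 [224.3031 256.4682]
0.0425 0.032 [226.7204 374.2438]
```

View pics/z1.png

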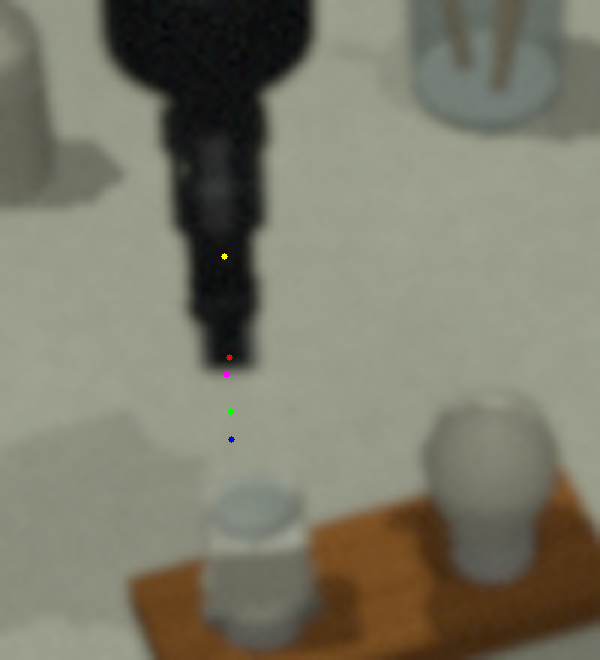

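```bash
python3 -c "
from h import *
t=np.array([.4553,.1438,.1595]);a=np.radians(72);j=np.array([np.cos(a),np.sin(a),0])
for r,z in((.057,.013),(.057,.03),(.057,.08),(.0425,.03)): print(r,z,proj('top',t-r*j+[0,0,z]),proj('side',t-r*j+[0,0,z]))
print('seen top right edge',220+428/5,220+395/5)
"
```

```text
0.057 0.013 [298.5715 298.2075] [248.0157 212.7049]
0.057 0.03 [298.4182 298.0485] [247.5168 207.1619]
0.057 0.08 [297.9486 297.5614] [246.0026 190.2554]
0.0425 0.03 [293.3166 296.4308] [247.3456 202.5329]
seen top right edge 305.6 299.0
```

```bash
python3 -c "
from h import *
im=cv2.imread('pics/s1.png')[::3,::3]
c=im[80:150,70:130].astype(float); c=np.clip((c-110)*4,0,255).astype(np.uint8)
f=grab_frame('side')[205:260,230:280].astype(float);f=np.clip((f-40)*1.6,0,255).astype(np.uint8)
cv2.imwrite('pics/z2.png',np.hstack([cv2.resize(c,(420,490),interpolation=cv2.INTER_CUBIC),cv2.resize(f,(360,490),interpolation=cv2.INTER_CUBIC)]))
"
```

```text
(no output)
```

View pics/z2.png

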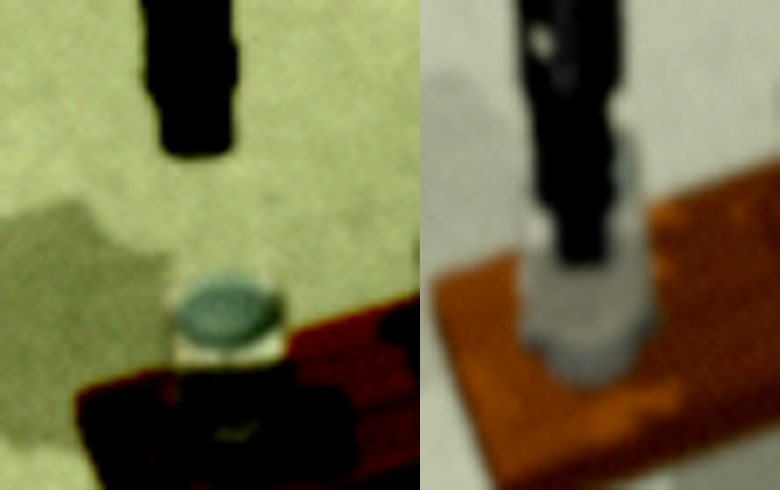

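Request:
jog_arm([
  {"tx": 0, "ty": 0, "tz": 0, "rx": 0, "ry": 0, "rz": 0, "fingers": 150},
  {"tx": 0, "ty": 0, "tz": 0, "rx": 0, "ry": 0, "rz": 0, "fingers": 150},
  {"tx": 0, "ty": 0, "tz": 0, "rx": 0, "ry": 0, "rz": 0, "fingers": 150},
  {"tx": 0, "ty": 0, "tz": 0, "rx": 0, "ry": 0, "rz": 0, "fingers": 150},
], squeeze=20)

```text
time_s: 4.65
tool_pos: [0.4588, 0.1373, 0.052]
eef_rot: [0.123, 0.696, -0.123, 0.697]
ft_force: [0.0, -0.3, 1.1]
gripper_width: 0.039
```

```bash
python3 -c "
from h import *
st([.458,.136,.05],70)
f=grab_frame('side')[195:260,220:290].astype(float);f=np.clip((f-40)*1.6,0,255).astype(np.uint8)
cv2.imwrite('pics/s6.png',cv2.resize(f,None,fx=9,fy=9,interpolation=cv2.INTER_CUBIC))
f=grab_frame('top')[270:320,260:330].astype(float);f=np.clip((f-10)*1.6,0,255).astype(np.uint8)
cv2.imwrite('pics/t6.png',cv2.resize(f,None,fx=9,fy=9,interpolation=cv2.INTER_CUBIC))
"
```

```text
t 4.65 tcp [0.4588 0.1373 0.052 ] q [ 0.1509 -0.0506 -0.3069  1.3129 -0.0005  0.5003] F [ 0.0192 -0.3495  1.0541] M [-0.0299  0.0143 -0.022 ] w 0.039
jaw yaw 69.98262053666292 tilt [ 0.0016 -0.0003 -1.    ]
tool shift [ 0.002  -0.0015 -0.0003]
tool rotvec [-0.0003  0.0016 -0.0003]
```

View pics/s6.png

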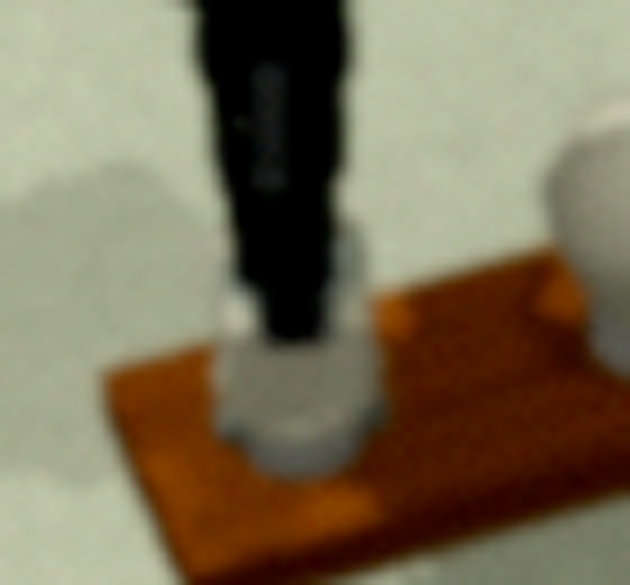

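View pics/t6.png

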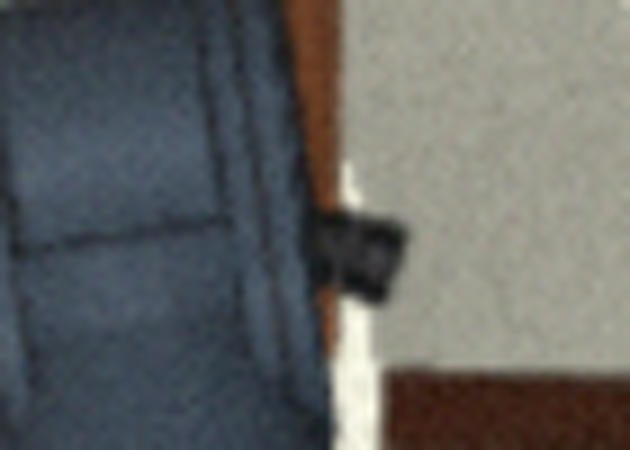

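Request:
jog_arm([
  {"tx": 0, "ty": 0, "tz": 0, "rx": 0, "ry": 0, "rz": 0, "fingers": 80},
  {"tx": 0, "ty": 0, "tz": 0, "rx": 0, "ry": 0, "rz": 0, "fingers": 80},
  {"tx": 0, "ty": 0, "tz": 0, "rx": 0, "ry": 0, "rz": 0, "fingers": 80},
  {"tx": 0.007, "ty": 0, "tz": 0, "rx": 0, "ry": 0.002, "rz": 0, "fingers": 80},
  {"tx": 0.006, "ty": 0, "tz": 0, "rx": 0, "ry": 0, "rz": 0, "fingers": 80},
])

```text
time_s: 5.25
tool_pos: [0.4597, 0.1375, 0.0388]
eef_rot: [0.123, 0.696, -0.122, 0.697]
ft_force: [0.7, 0.1, 0.1]
gripper_width: 0.0586
```

Request:
jog_arm([
  {"tx": 0, "ty": 0, "tz": 0, "rx": 0, "ry": 0, "rz": 0, "fingers": 150},
  {"tx": 0, "ty": 0, "tz": 0, "rx": 0, "ry": 0, "rz": 0, "fingers": 150},
  {"tx": 0, "ty": 0, "tz": 0, "rx": 0, "ry": 0, "rz": 0, "fingers": 150},
  {"tx": 0, "ty": 0, "tz": 0, "rx": 0, "ry": 0, "rz": 0, "fingers": 150},
])

```text
time_s: 5.65
tool_pos: [0.4588, 0.1372, 0.0376]
eef_rot: [0.123, 0.697, -0.123, 0.696]
ft_force: [-0.4, -0.5, 0.3]
gripper_width: 0.0407
```

```bash
python3 -c "
from h import *
st([.458,.136,.05],70)
f=grab_frame('side')[195:260,220:290].astype(float);f=np.clip((f-40)*1.6,0,255).astype(np.uint8)
cv2.imwrite('pics/s7.png',cv2.resize(f,None,fx=9,fy=9,interpolation=cv2.INTER_CUBIC))
"
```

```text
t 5.65 tcp [0.4588 0.1372 0.0376] q [ 0.1501 -0.0396 -0.3257  1.2854  0.0005  0.4995] F [-0.3643 -0.5296  0.3098] M [0.0344 0.0364 0.0181] w 0.0407
jaw yaw 69.98131304562867 tilt [-0.0007  0.0004 -1.    ]
tool shift [-0.0124 -0.0014 -0.0003]
tool rotvec [-0.0003 -0.0008 -0.0002]
```

View pics/s7.png

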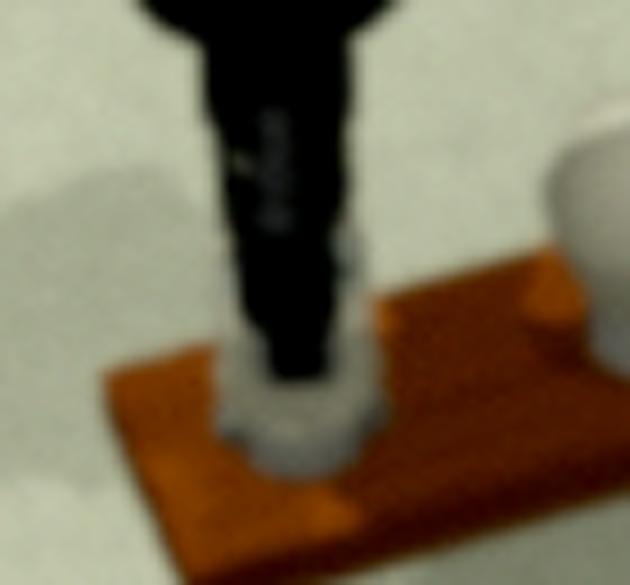

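The pads now meet the flats at width 0.0407. In the image the finger tips, at (298,380) in the crop, reach about 9 mm above the lower end of the grip and sit centred on it (body spans 218–385). Next: squeeze, then lift.

Request:
jog_arm([
  {"tx": 0, "ty": 0, "tz": 0, "rx": 0, "ry": 0, "rz": 0, "fingers": 255},
  {"tx": 0, "ty": 0, "tz": 0, "rx": 0, "ry": 0, "rz": 0, "fingers": 255},
  {"tx": 0, "ty": 0, "tz": 0, "rx": 0, "ry": 0, "rz": 0, "fingers": 255},
  {"tx": -0.01, "ty": 0, "tz": 0, "rx": 0, "ry": 0, "rz": 0, "fingers": 255},
  {"tx": -0.015, "ty": 0, "tz": 0, "rx": 0, "ry": 0, "rz": 0, "fingers": 255},
], squeeze=70)

```text
time_s: 6.2
tool_pos: [0.4561, 0.1369, 0.0607]
eef_rot: [0.122, 0.699, -0.123, 0.694]
ft_force: [-0.5, 0.3, -1.2]
gripper_width: 0.0388
```

Request:
jog_arm([
  {"tx": -0.03, "ty": 0, "tz": 0, "rx": 0, "ry": 0, "rz": 0, "fingers": 255},
  {"tx": -0.03, "ty": 0, "tz": 0, "rx": 0, "ry": 0, "rz": 0, "fingers": 255},
  {"tx": -0.03, "ty": 0, "tz": 0, "rx": 0, "ry": 0, "rz": 0, "fingers": 255},
  {"tx": -0.03, "ty": 0, "tz": 0, "rx": 0, "ry": 0, "rz": 0, "fingers": 255},
  {"tx": 0, "ty": 0, "tz": 0, "rx": 0, "ry": 0, "rz": 0, "fingers": 255},
])

```text
time_s: 6.7
tool_pos: [0.4554, 0.1369, 0.1865]
eef_rot: [0.122, 0.7, -0.124, 0.693]
ft_force: [0.7, 0.5, -1.0]
gripper_width: 0.039
```

```bash
python3 -c "
from h import *
st([.458,.136,.05],70)
f=grab_frame('side')[130:270,190:330].astype(float);f=np.clip((f-40)*1.6,0,255).astype(np.uint8)
cv2.imwrite('pics/s8.png',cv2.resize(f,None,fx=4,fy=4,interpolation=cv2.INTER_CUBIC))
"
```

```text
t 6.7 tcp [0.4554 0.1369 0.1865] q [ 0.1501 -0.0737 -0.0607  1.593   0.001   0.4993] F [ 0.7     0.4669 -0.9702] M [ 0.0713 -0.0607 -0.0419] w 0.039
jaw yaw 69.98832744313121 tilt [-0.0093 -0.0004 -1.    ]
tool shift [0.1365 0.0006 0.0039]
tool rotvec [-0.0002 -0.0086  0.0036]
```

View pics/s8.png

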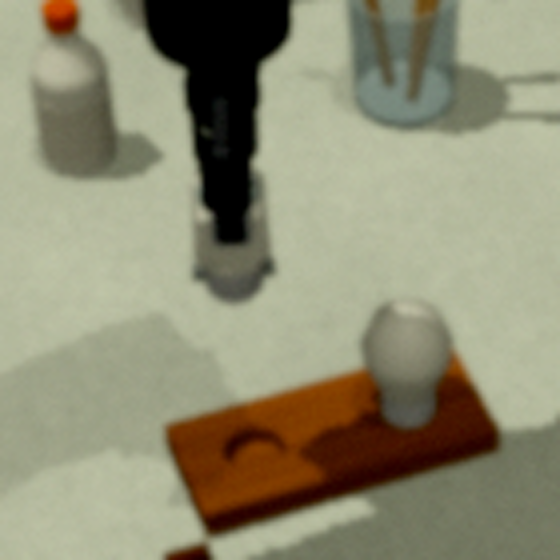

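```bash
python3 -c "
from h import *
a=np.radians(70);j=np.array([np.cos(a),np.sin(a),0]);L=np.array([.4554,.1369,0])
for z in(.157,.174): print(z,proj('side',L-.0165*j+[0,0,z]))
d=np.array([j[1],-j[0],0])
for s in(-1,1): print(proj('side',L+s*.0235*d+[0,0,.157+.012]))
print('seen', (248.75,204.2),'pins',190+200/4,130+275/4,190+270/4,130+270/4)
print('hole',[P('side',x,y,4,190,130,.02) for x,y in((225,450),(285,440))])
plan([.4855,-.1895,.22],85.6,9)
"
```

```text
0.157 [248.7902 206.8929]
0.174 [248.312  201.4363]
[238.0528 198.322 ]
[258.9658 197.5891]
seen (248.75, 204.2) pins 240.0 198.75 257.5 197.5
hole [array([0.4412, 0.1442, 0.02  ]), array([0.4776, 0.1378, 0.02  ])]
[-0.004  -0.0329  0.0156] rx -0.03027943409271622
[-0.004  -0.0333  0.0146] rx -0.03027943409271622
[-0.004  -0.0338  0.0136] rx -0.03027943409271622
[-0.004  -0.0342  0.0126] rx -0.03027943409271622
[-0.004  -0.0345  0.0116] rx -0.03027943409271622
```

```bash
python3 -c "
from h import *
plan([.512,-.1895,.17],85.6,9)
"
```

```text
[ 0.0016 -0.0319  0.0184] rx -0.03027943409271622
[ 0.0016 -0.0324  0.0174] rx -0.03027943409271622
[ 0.0016 -0.0329  0.0165] rx -0.03027943409271622
[ 0.0016 -0.0334  0.0154] rx -0.03027943409271622
[ 0.0016 -0.0339  0.0144] rx -0.03027943409271622
```

Request:
jog_arm([
  {"tx": 0.001, "ty": -0.032, "tz": 0.018, "rx": -0.03, "ry": -0.008, "rz": 0.003, "fingers": 255},
  {"tx": 0.001, "ty": -0.032, "tz": 0.017, "rx": -0.03, "ry": 0, "rz": 0, "fingers": 255},
  {"tx": 0.001, "ty": -0.033, "tz": 0.016, "rx": -0.03, "ry": 0, "rz": 0, "fingers": 255},
  {"tx": 0.001, "ty": -0.033, "tz": 0.015, "rx": -0.03, "ry": 0, "rz": 0, "fingers": 255},
  {"tx": 0.001, "ty": -0.034, "tz": 0.014, "rx": -0.03, "ry": 0, "rz": 0, "fingers": 255},
])

```text
time_s: 7.25
tool_pos: [0.482, -0.0434, 0.1717]
eef_rot: [0.065, 0.709, -0.064, 0.699]
ft_force: [0.9, -0.5, -1.4]
gripper_width: 0.039
```

```bash
python3 -c "
from h import *
st(None,85.6);plan([.512,-.1895,.17],85.6,4)
"
```

```text
t 7.25 tcp [ 0.482  -0.0434  0.1717] q [-0.2285 -0.0476 -0.0653  1.5672 -0.0001 -0.0465] F [ 0.8819 -0.4693 -1.4099] M [-0.0068 -0.063  -0.0349] w 0.039
jaw yaw 79.57458336908019 tilt [-0.0138  0.0031 -0.9999]
tool rotvec [-0.1052 -0.014  -0.0013]
[ 0.0004 -0.0346  0.014 ] rx -0.02629083975349365
[ 0.0004 -0.0349  0.0131] rx -0.02629083975349365
[ 0.0004 -0.0352  0.0121] rx -0.02629083975349365
[ 0.0004 -0.0355  0.0112] rx -0.02629083975349365
```

Request:
jog_arm([
  {"tx": 0, "ty": -0.034, "tz": 0.014, "rx": -0.028, "ry": -0.013, "rz": 0, "fingers": 255},
  {"tx": 0, "ty": -0.035, "tz": 0.013, "rx": -0.028, "ry": 0, "rz": 0, "fingers": 255},
  {"tx": 0, "ty": -0.035, "tz": 0.012, "rx": -0.028, "ry": 0, "rz": 0, "fingers": 255},
  {"tx": 0, "ty": -0.025, "tz": 0.01, "rx": -0.02, "ry": 0, "rz": 0, "fingers": 255},
  {"tx": 0, "ty": 0, "tz": 0, "rx": 0, "ry": 0, "rz": 0, "fingers": 255},
])

```text
time_s: 7.75
tool_pos: [0.5072, -0.1859, 0.1594]
eef_rot: [0.03, 0.712, -0.026, 0.701]
ft_force: [-0.7, 0.8, -1.5]
gripper_width: 0.0387
```

```bash
python3 -c "
from h import *
st([.512,-.1895,.15],85.6)
f=grab_frame('side')[200:380,240:420].astype(float);f=np.clip((f-30)*1.6,0,255).astype(np.uint8)
cv2.imwrite('pics/s9.png',cv2.resize(f,None,fx=3,fy=3,interpolation=cv2.INTER_CUBIC))
"
```

```text
t 7.75 tcp [ 0.5072 -0.1859  0.1594] q [-0.4744  0.1022  0.0634  1.5495 -0.0016 -0.3954] F [-0.7249  0.7661 -1.4961] M [0.0445 0.0234 0.0335] w 0.0387
jaw yaw 85.47198461221835 tilt [-0.0163  0.0066 -0.9998]
tool shift [ 0.0093 -0.0033  0.0053]
tool rotvec [-0.0022 -0.0168 -0.0053]
```

View pics/s9.png

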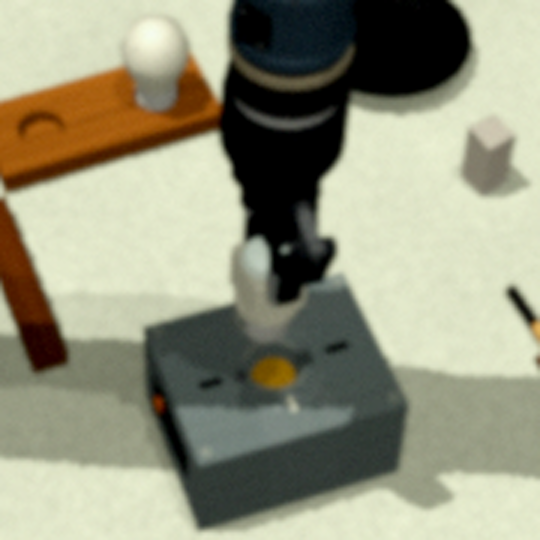

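Request:
jog_arm([
  {"tx": 0.008, "ty": -0.003, "tz": 0.005, "rx": 0, "ry": -0.016, "rz": -0.005, "fingers": 255},
  {"tx": 0.008, "ty": 0, "tz": 0, "rx": 0, "ry": 0, "rz": 0, "fingers": 255},
  {"tx": 0.008, "ty": 0, "tz": 0, "rx": 0, "ry": 0, "rz": 0, "fingers": 255},
  {"tx": 0, "ty": 0, "tz": 0, "rx": 0, "ry": 0, "rz": 0, "fingers": 255},
])

```text
time_s: 8.2
tool_pos: [0.5079, -0.1828, 0.1299]
eef_rot: [0.03, 0.71, -0.024, 0.703]
ft_force: [-0.2, 0.2, -1.8]
gripper_width: 0.0387
```

```bash
cat > v.py <<'E'
from h import *
import sys
st([.512,-.1895,.13],85.6)
o=get_obs();R=Ro.from_quat(o['eef_rot']).as_matrix();t=o['tool_pos']
D=[]
for n,(x,y,w,h) in(('side',(285,270,80,75)),('top',(360,240,70,70))):
    f=grab_frame(n)[y:y+h,x:x+w].astype(float);f=np.clip((f-20)*1.5,0,255).astype(np.uint8)
    c=cv2.resize(f,None,fx=7,fy=7,interpolation=cv2.INTER_CUBIC);c2=c.copy()
    def dot(X,col):
        p=(proj(n,X)-[x,y]+.5)*7; cv2.circle(c2,tuple(int(v) for v in p),2,col,-1)
    ax=R[:,0];j=R[:,1];d=R[:,2]
    nose=t+ax*.0296
    for a in np.linspace(0,2*np.pi,24,endpoint=False):
        dot(nose+.0135*(np.cos(a)*d+np.sin(a)*j),(0,0,255)); dot(nose-ax*.03+.022*(np.cos(a)*d+np.sin(a)*j),(0,255,255))
        S=np.array([.512,-.1895,.085]);dot(S+.0185*np.array([np.cos(a),np.sin(a),0]),(0,255,0))
    for s in(-1,1):
        for m in(-.0045,.0045): dot(nose-ax*.012+s*.0235*d+m*j,(255,0,255))
        th=np.radians(-4.4);e=np.array([np.cos(th),np.sin(th),0]);g=np.array([-e[1],e[0],0])
        for m in(-.007,.007): dot(S+s*.027*e+m*g,(0,255,0))
    cv2.imwrite(f'pics/{sys.argv[1]}_{n}.png',np.hstack([c,c2])[:, :] if n=='x' else c2)
    cv2.imwrite(f'pics/{sys.argv[1]}_{n}_raw.png',c)
E
python3 v.py v1
```

```text
t 8.2 tcp [ 0.5079 -0.1828  0.1299] q [-0.4715  0.0962 -0.0016  1.4852  0.0029 -0.3952] F [-0.1996  0.2223 -1.7922] M [0.0393 0.0463 0.013 ] w 0.0387
jaw yaw 85.62118118209742 tilt [-0.0095  0.0081 -0.9999]
tool shift [-0.0002 -0.0064  0.0046]
tool rotvec [ 0.0004 -0.0101 -0.0073]
```

View pics/v1_side.png

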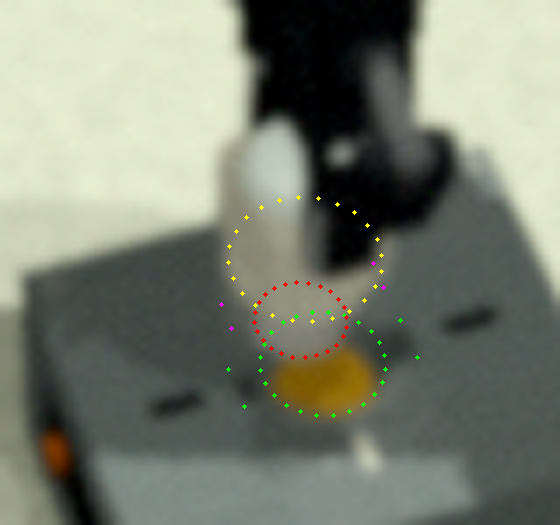

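View pics/v1_side_raw.png

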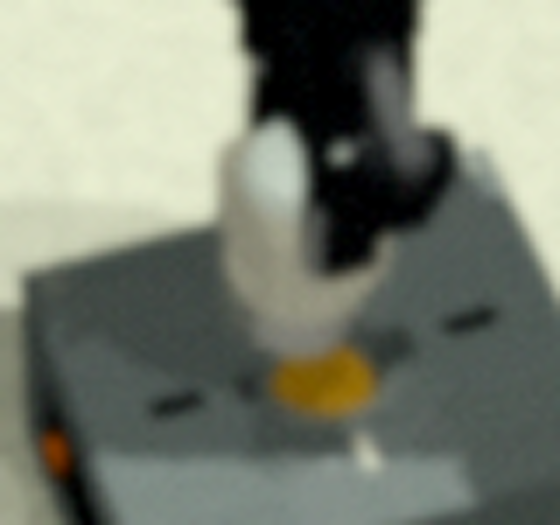

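View pics/v1_top.png

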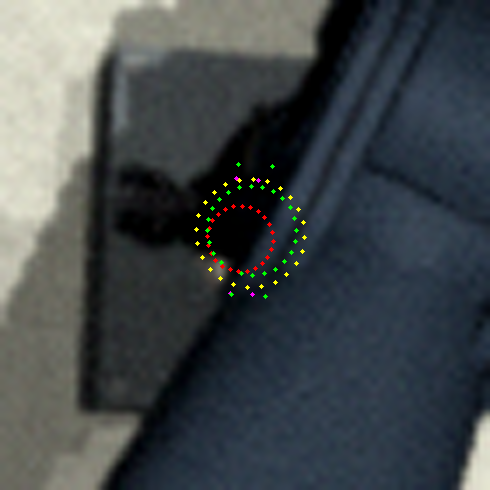

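Request:
jog_arm([
  {"tx": 0, "ty": -0.006, "tz": 0.005, "rx": 0, "ry": -0.01, "rz": -0.007, "fingers": 255},
  {"tx": 0, "ty": 0, "tz": 0, "rx": 0, "ry": 0, "rz": 0, "fingers": 255},
  {"tx": 0, "ty": 0, "tz": 0, "rx": 0, "ry": 0, "rz": 0, "fingers": 255},
])

```text
time_s: 8.6
tool_pos: [0.5146, -0.19, 0.133]
eef_rot: [0.026, 0.705, -0.028, 0.709]
ft_force: [0.7, -0.6, -0.9]
gripper_width: 0.0388
```

```bash
python3 -c "
from h import *
st([.512,-.1895,.13],85.6)"
```

```text
t 8.6 tcp [ 0.5146 -0.19    0.133 ] q [-0.4759  0.0977  0.006   1.4732 -0.     -0.4005] F [ 0.7339 -0.6249 -0.9467] M [0.016  0.0231 0.0116] w 0.0388
jaw yaw 85.67914452906153 tilt [ 0.0053 -0.0028 -1.    ]
tool shift [ 0.0029  0.0003 -0.0026]
tool rotvec [0.0014 0.0055 0.0023]
```

Request:
jog_arm([
  {"tx": 0, "ty": 0, "tz": -0.002, "rx": 0, "ry": 0.004, "rz": 0.002, "fingers": 255},
  {"tx": 0, "ty": 0, "tz": 0, "rx": 0, "ry": 0, "rz": 0, "fingers": 255},
])

```text
time_s: 8.8
tool_pos: [0.5128, -0.1901, 0.1337]
eef_rot: [0.026, 0.706, -0.027, 0.707]
ft_force: [-0.0, -0.1, -0.9]
gripper_width: 0.0388
```

```bash
python3 v.py v2
```

```text
t 8.8 tcp [ 0.5128 -0.1901  0.1337] q [-0.4778  0.0975  0.0075  1.4783  0.0003 -0.4023] F [-0.0483 -0.095  -0.9487] M [-0.0084  0.0337  0.0403] w 0.0388
jaw yaw 85.67494117224392 tilt [ 0.0023 -0.0009 -1.    ]
tool shift [ 0.0037  0.0005 -0.0009]
tool rotvec [0.0013 0.0024 0.0007]
```

View pics/v2_side.png

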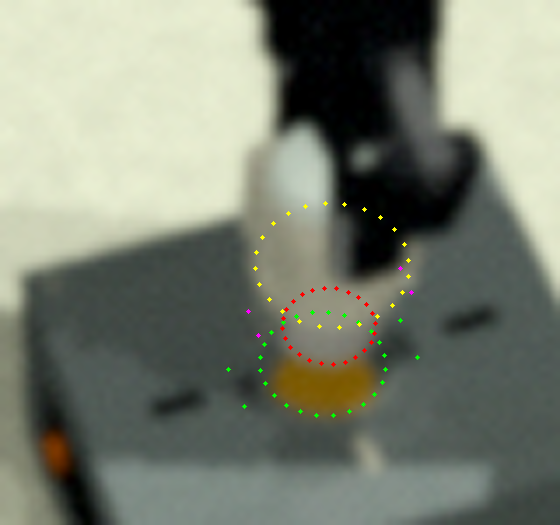

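Request:
jog_arm([
  {"tx": 0.006, "ty": 0, "tz": -0.001, "rx": 0.001, "ry": 0.002, "rz": 0.001, "fingers": 255},
  {"tx": 0.006, "ty": 0, "tz": 0, "rx": 0, "ry": 0, "rz": 0, "fingers": 255},
  {"tx": 0.005, "ty": 0, "tz": 0, "rx": 0, "ry": 0, "rz": 0, "fingers": 255},
  {"tx": 0, "ty": 0, "tz": 0, "rx": 0, "ry": 0, "rz": 0, "fingers": 255},
])

```text
time_s: 9.3
tool_pos: [0.5116, -0.1899, 0.1147]
eef_rot: [0.027, 0.707, -0.027, 0.706]
ft_force: [0.1, 0.8, -1.0]
gripper_width: 0.0388
```

```bash
python3 v.py v3
```

```text
t 9.3 tcp [ 0.5116 -0.1899  0.1147] q [-0.4787  0.101  -0.0266  1.4438  0.0005 -0.402 ] F [ 0.0842  0.8099 -1.0006] M [-0.0276 -0.0006 -0.006 ] w 0.0388
jaw yaw 85.60604027558662 tilt [-0.0003  0.0007 -1.    ]
tool shift [-0.0153  0.0005  0.0004]
tool rotvec [ 0.0001 -0.0003 -0.0007]
```

View pics/v3_side.png

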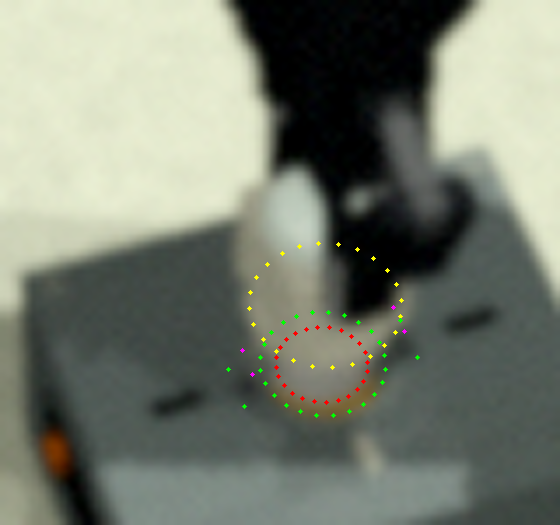

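Request:
jog_arm([
  {"tx": 0.004, "ty": 0, "tz": 0, "rx": 0, "ry": 0, "rz": 0, "fingers": 255},
  {"tx": 0.004, "ty": 0, "tz": 0, "rx": 0, "ry": 0, "rz": 0, "fingers": 255},
  {"tx": 0.002, "ty": 0, "tz": 0, "rx": 0, "ry": 0, "rz": 0, "fingers": 255},
])

```text
time_s: 9.7
tool_pos: [0.5126, -0.1904, 0.1057]
eef_rot: [0.027, 0.706, -0.027, 0.707]
ft_force: [-0.3, 0.8, -1.7]
gripper_width: 0.0392
```

```bash
python3 -c "
from h import *
st([.512,-.1895,.085],85.6)"
```

```text
t 9.7 tcp [ 0.5126 -0.1904  0.1057] q [-0.4786  0.1027 -0.0428  1.423   0.0006 -0.402 ] F [-0.28    0.8436 -1.6641] M [-0.0417 -0.0135 -0.0432] w 0.0392
jaw yaw 85.60799262908895 tilt [ 0.0023 -0.0006 -1.    ]
tool shift [ 0.0207  0.0009 -0.0008]
tool rotvec [0.0001 0.0024 0.0004]
```

Request:
jog_arm([
  {"tx": 0.004, "ty": 0.001, "tz": -0.001, "rx": 0, "ry": 0.002, "rz": 0, "fingers": 255},
  {"tx": 0.004, "ty": 0, "tz": 0, "rx": 0, "ry": 0, "rz": 0, "fingers": 255},
  {"tx": 0.003, "ty": 0, "tz": 0, "rx": 0, "ry": 0, "rz": 0, "fingers": 255},
])

```text
time_s: 10.0
tool_pos: [0.5125, -0.1898, 0.0953]
eef_rot: [0.026, 0.706, -0.028, 0.708]
ft_force: [-1.3, -0.7, 1.5]
gripper_width: 0.0385
```

```bash
python3 -c "
from h import *
st([.512,-.1895,.085],85.6)"
```

```text
t 10.0 tcp [ 0.5125 -0.1898  0.0953] q [-0.477   0.1041 -0.062   1.4016 -0.0005 -0.4004] F [-1.2591 -0.6516  1.4875] M [ 0.0886  0.1551 -0.017 ] w 0.0385
jaw yaw 85.60976853952435 tilt [ 0.0025 -0.0019 -1.    ]
tool shift [ 0.0103  0.0002 -0.0006]
tool rotvec [0.0002 0.0027 0.0017]
```

Request:
jog_arm([
  {"tx": 0.004, "ty": 0, "tz": 0, "rx": 0, "ry": 0.002, "rz": 0.001, "fingers": 255},
  {"tx": 0.004, "ty": 0, "tz": 0, "rx": 0, "ry": 0, "rz": 0, "fingers": 255},
  {"tx": 0.003, "ty": 0, "tz": 0, "rx": 0, "ry": 0, "rz": 0, "fingers": 255},
])

```text
time_s: 10.3
tool_pos: [0.5128, -0.1899, 0.0852]
eef_rot: [0.027, 0.706, -0.027, 0.707]
ft_force: [-1.3, 0.2, 3.4]
gripper_width: 0.0389
```

```bash
python3 -c "
from h import *
st([.512,-.1895,.085],85.6)"
```

```text
t 10.3 tcp [ 0.5128 -0.1899  0.0852] q [-0.4771  0.1093 -0.0765  1.3829 -0.0004 -0.4005] F [-1.2982  0.1987  3.443 ] M [ 0.1936  0.3596 -0.0278] w 0.0389
jaw yaw 85.61365114112306 tilt [ 0.0016 -0.0013 -1.    ]
tool shift [ 0.0002  0.0003 -0.0008]
tool rotvec [0.0002 0.0017 0.0012]
```

Request:
jog_arm([
  {"tx": 0.003, "ty": 0, "tz": -0.001, "rx": 0, "ry": 0.001, "rz": 0, "fingers": 255},
  {"tx": 0.002, "ty": 0, "tz": 0, "rx": 0, "ry": 0, "rz": 0, "fingers": 255},
])

```text
time_s: 10.5
tool_pos: [0.5131, -0.19, 0.085]
eef_rot: [0.026, 0.705, -0.028, 0.708]
ft_force: [-3.6, 1.4, 9.1]
gripper_width: 0.0386
```

```bash
python3 -c "
from h import *
st([.512,-.1895,.085],85.6)"; python3 v.py v4
```

```text
t 10.5 tcp [ 0.5131 -0.19    0.085 ] q [-0.4774  0.1058 -0.0807  1.3784  0.0002 -0.4012] F [-3.637   1.3634  9.1223] M [0.4273 0.9528 0.002 ] w 0.0386
jaw yaw 85.63387519582247 tilt [ 0.0053 -0.0025 -1.    ]
tool shift [-0.      0.0004 -0.0011]
tool rotvec [0.0006 0.0055 0.0021]
t 10.5 tcp [ 0.5131 -0.19    0.085 ] q [-0.4774  0.1058 -0.0807  1.3784  0.0002 -0.4012] F [-3.637   1.3634  9.1223] M [0.4273 0.9528 0.002 ] w 0.0386
jaw yaw 85.63387519582247 tilt [ 0.0053 -0.0025 -1.    ]
tool shift [-0.045   0.0003 -0.0009]
tool rotvec [0.0006 0.0055 0.0021]
```

View pics/v4_side.png

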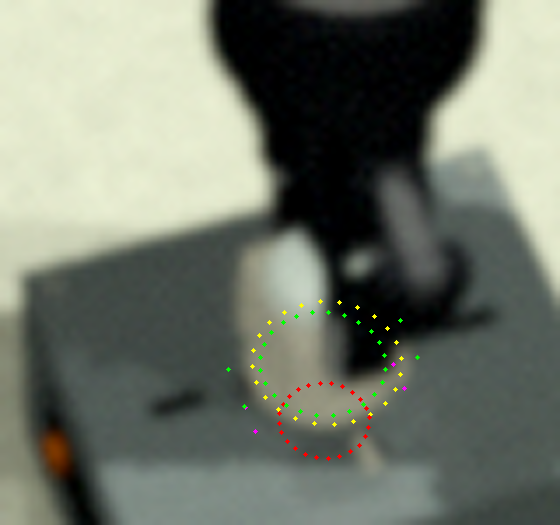

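Bottomed: z has stopped at 0.085 (predicted 0.0846) with the force up to 9 N, and the shoulder looks seated on the top. I'll ease off slightly and start the clockwise turn (+rx).

Request:
jog_arm([
  {"tx": -0.002, "ty": 0, "tz": -0.001, "rx": 0, "ry": 0.005, "rz": 0.002, "fingers": 255},
  {"tx": 0, "ty": 0, "tz": 0, "rx": 0.07, "ry": 0, "rz": 0, "fingers": 255},
  {"tx": 0, "ty": 0, "tz": 0, "rx": 0.07, "ry": 0, "rz": 0, "fingers": 255},
])

```text
time_s: 10.9
tool_pos: [0.5132, -0.1901, 0.0891]
eef_rot: [0.078, 0.701, -0.078, 0.704]
ft_force: [-1.6, 0.3, 2.8]
gripper_width: 0.0383
```

```bash
python3 -c "
from h import *
st([.512,-.1895,.086],85.6)"
```

```text
t 10.9 tcp [ 0.5132 -0.1901  0.0891] q [-0.4779  0.1072 -0.0711  1.3887  0.001  -0.2573] F [-1.6131  0.2983  2.824 ] M [0.1208 0.2605 0.0478] w 0.0383
jaw yaw 77.35976823016117 tilt [ 0.0038 -0.0009 -1.    ]
tool shift [ 0.0031  0.0003 -0.0014]
tool rotvec [-0.1438  0.0039  0.0003]
```

Request:
jog_arm([
  {"tx": 0.003, "ty": 0, "tz": -0.001, "rx": 0.1, "ry": 0.003, "rz": 0, "fingers": 255},
  {"tx": 0, "ty": 0, "tz": 0, "rx": 0.1, "ry": 0, "rz": 0, "fingers": 255},
  {"tx": 0, "ty": 0, "tz": 0, "rx": 0.1, "ry": 0, "rz": 0, "fingers": 255},
])

```text
time_s: 11.2
tool_pos: [0.5132, -0.1903, 0.087]
eef_rot: [0.186, 0.681, -0.186, 0.683]
ft_force: [-0.9, 0.2, 3.3]
gripper_width: 0.0385
```

```bash
python3 -c "
from h import *
st([.512,-.1895,.087],-5)"
```

```text
t 11.2 tcp [ 0.5132 -0.1903  0.087 ] q [-0.4778  0.1088 -0.0735  1.3853  0.0004  0.0536] F [-0.887   0.2484  3.3384] M [0.0586 0.3086 0.1747] w 0.0385
jaw yaw 59.55253200434391 tilt [ 0.003  -0.0011 -1.    ]
tool shift [-0.      0.     -0.0015]
tool rotvec [ 1.1267  0.0025 -0.0023]
```

Request:
jog_arm([
  {"tx": 0, "ty": 0, "tz": -0.001, "rx": 0.1, "ry": 0.002, "rz": -0.002, "fingers": 255},
  {"tx": 0, "ty": 0, "tz": 0, "rx": 0.1, "ry": 0, "rz": 0, "fingers": 255},
  {"tx": 0, "ty": 0, "tz": 0, "rx": 0.1, "ry": 0, "rz": 0, "fingers": 255},
  {"tx": 0, "ty": 0, "tz": 0, "rx": 0.1, "ry": 0, "rz": 0, "fingers": 255},
])

```text
time_s: 11.6
tool_pos: [0.513, -0.1907, 0.087]
eef_rot: [0.321, 0.629, -0.323, 0.63]
ft_force: [-0.7, -0.5, 3.6]
gripper_width: 0.0389
```

```bash
python3 -c "
from h import *
st([.512,-.1895,.087],-5)"
```

```text
t 11.6 tcp [ 0.513  -0.1907  0.087 ] q [-0.4767  0.1096 -0.0726  1.3861 -0.0028  0.4696] F [-0.6753 -0.5209  3.5977] M [0.0918 0.3298 0.1961] w 0.0389
jaw yaw 35.77846340608179 tilt [ 0.001  -0.0037 -1.    ]
tool shift [ 0.     -0.0001 -0.0015]
tool rotvec [0.7117 0.0039 0.    ]
```

Request:
jog_arm([
  {"tx": 0, "ty": 0, "tz": -0.001, "rx": 0.1, "ry": 0.003, "rz": 0, "fingers": 255},
  {"tx": 0, "ty": 0, "tz": 0, "rx": 0.1, "ry": 0, "rz": 0, "fingers": 255},
  {"tx": 0, "ty": 0, "tz": 0, "rx": 0.1, "ry": 0, "rz": 0, "fingers": 255},
  {"tx": 0, "ty": 0, "tz": 0, "rx": 0.1, "ry": 0, "rz": 0, "fingers": 255},
])

```text
time_s: 12.0
tool_pos: [0.5125, -0.1909, 0.087]
eef_rot: [0.444, 0.549, -0.446, 0.55]
ft_force: [0.1, 0.6, 2.8]
gripper_width: 0.0389
```

```bash
python3 -c "
from h import *
st([.512,-.1895,.087],-5)"
```

```text
t 12.0 tcp [ 0.5125 -0.1909  0.087 ] q [-0.4771  0.1108 -0.0712  1.3879 -0.0034  0.8836] F [0.1104 0.5733 2.8428] M [0.1004 0.2991 0.2181] w 0.0389
jaw yaw 12.037632845397976 tilt [-0.0008 -0.0034 -1.    ]
tool shift [ 0.     -0.0002 -0.0015]
tool rotvec [0.2974 0.0034 0.001 ]
```

Request:
jog_arm([
  {"tx": 0, "ty": 0, "tz": -0.001, "rx": 0.1, "ry": 0.003, "rz": 0, "fingers": 255},
  {"tx": 0, "ty": 0, "tz": 0, "rx": 0.1, "ry": 0, "rz": 0, "fingers": 255},
  {"tx": 0, "ty": 0, "tz": 0, "rx": 0.06, "ry": 0, "rz": 0, "fingers": 255},
])

```text
time_s: 12.3
tool_pos: [0.5122, -0.191, 0.0871]
eef_rot: [-0.513, -0.485, 0.516, -0.485]
ft_force: [-1.3, -0.1, 3.5]
gripper_width: 0.0387
```

```bash
python3 -c "
from h import *
st([.512,-.1895,.087],-5)"
```

```text
t 12.3 tcp [ 0.5122 -0.191   0.0871] q [-0.4775  0.1116 -0.0703  1.3893 -0.0033  1.1528] F [-1.2848 -0.1471  3.4588] M [0.2041 0.2619 0.2176] w 0.0387
jaw yaw -3.410884094279211 tilt [-0.0019 -0.0027 -1.    ]
tool shift [ 0.0001 -0.0003 -0.0015]
tool rotvec [0.0277 0.0029 0.0017]
```

Request:
jog_arm([
  {"tx": 0, "ty": 0, "tz": 0, "rx": 0.03, "ry": 0.002, "rz": 0, "fingers": 255},
  {"tx": 0, "ty": 0, "tz": 0, "rx": 0.03, "ry": 0, "rz": 0, "fingers": 255},
])

```text
time_s: 12.5
tool_pos: [0.5122, -0.1909, 0.0871]
eef_rot: [-0.529, -0.469, 0.53, -0.469]
ft_force: [-1.5, -0.3, 3.7]
gripper_width: 0.0387
```

```bash
python3 -c "
from h import *
st([.512,-.1895,.087],-5)"; python3 v.py v5
```

```text
t 12.5 tcp [ 0.5122 -0.1909  0.0871] q [-0.4785  0.1124 -0.0694  1.3904 -0.0016  1.2131] F [-1.5362 -0.2924  3.7001] M [0.104  0.2781 0.2996] w 0.0387
jaw yaw -6.923093791263903 tilt [-0.002  -0.0008 -1.    ]
tool shift [ 0.0001 -0.0004 -0.0014]
tool rotvec [-0.0336  0.001   0.0019]
t 12.5 tcp [ 0.5122 -0.1909  0.0871] q [-0.4785  0.1124 -0.0694  1.3904 -0.0016  1.2131] F [-1.5362 -0.2924  3.7001] M [0.104  0.2781 0.2996] w 0.0387
jaw yaw -6.923093791263903 tilt [-0.002  -0.0008 -1.    ]
tool shift [-0.0429 -0.0004 -0.0014]
tool rotvec [-1.6148 -0.0008  0.0023]
```

View pics/v5_side_raw.png

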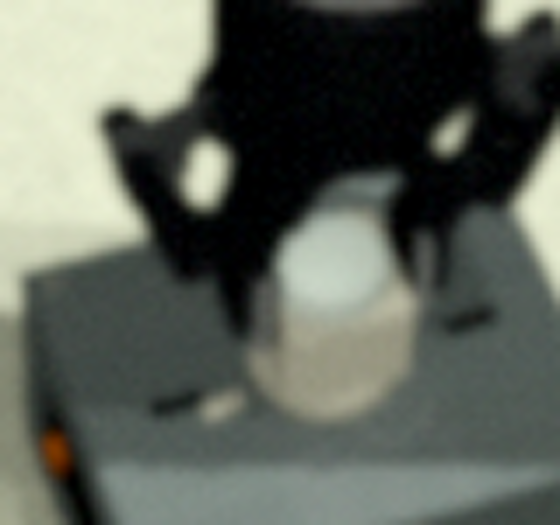

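View pics/v5_top_raw.png

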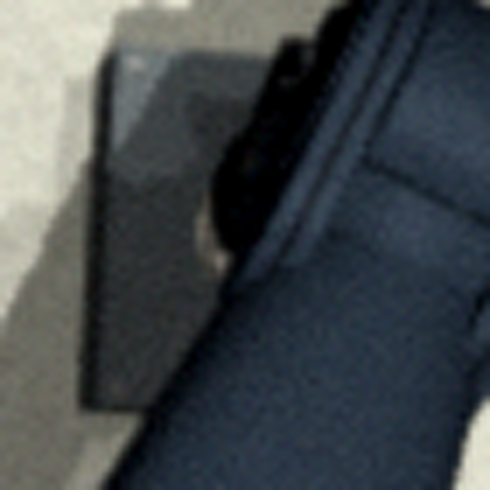

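```bash
python3 -c "
from h import *
for p in((367,455),(222,404)):
  X=P('side',*p,7,285,270,.086)-[.5125,-.1895,.086];print(X,np.degrees(np.arctan2(X[1],X[0])))"
```

```text
[-0.0025 -0.0352  0.    ] -94.05005637587321
[-0.0338 -0.0024  0.    ] -175.9883701414516
```

Request:
jog_arm([
  {"tx": 0.001, "ty": 0, "tz": 0, "rx": 0.03, "ry": 0, "rz": 0.001, "fingers": 255},
  {"tx": 0, "ty": 0, "tz": 0, "rx": 0.02, "ry": 0, "rz": 0, "fingers": 255},
])

```text
time_s: 12.8
tool_pos: [0.5121, -0.191, 0.087]
eef_rot: [-0.54, -0.456, 0.541, -0.456]
ft_force: [-1.9, -0.2, 1.9]
gripper_width: 0.0387
```

```bash
python3 -c "
from h import *
st([.512,-.1895,.087],-5)"
```

```text
t 12.8 tcp [ 0.5121 -0.191   0.087 ] q [-0.4786  0.1108 -0.0712  1.389  -0.0017  1.262 ] F [-1.9294 -0.1824  1.9142] M [0.1227 0.2928 0.4844] w 0.0387
jaw yaw -9.72482802817021 tilt [-0.001  -0.0014 -1.    ]
tool shift [ 0.     -0.0003 -0.0014]
tool rotvec [-0.0825  0.0015  0.0008]
```

```bash
python3 v.py v6; python3 -c "
from h import *
for _ in range(8): grab_frame('side')
st([.512,-.1895,.087],-5); print(get_obs()['qd'])"
```

```text
t 12.8 tcp [ 0.5121 -0.191   0.087 ] q [-0.4786  0.1108 -0.0712  1.389  -0.0017  1.262 ] F [-1.9294 -0.1824  1.9142] M [0.1227 0.2928 0.4844] w 0.0387
jaw yaw -9.72482802817021 tilt [-0.001  -0.0014 -1.    ]
tool shift [-0.043  -0.0004 -0.0014]
tool rotvec [-1.6637  0.0006  0.0019]
t 13.3 tcp [ 0.5121 -0.191   0.0869] q [-0.4786  0.111  -0.0713  1.3889 -0.0017  1.2617] F [-1.8006  1.2554  5.38  ] M [0.2076 0.5706 0.4453] w 0.0385
jaw yaw -9.713057101542388 tilt [-0.0011 -0.0013 -1.    ]
tool shift [-0.0001 -0.0003 -0.0014]
tool rotvec [-0.0823  0.0015  0.0009]
[ 0.0023  0.0001  0.0007  0.0007 -0.0002 -0.0009]
```

View pics/v6_side_raw.png

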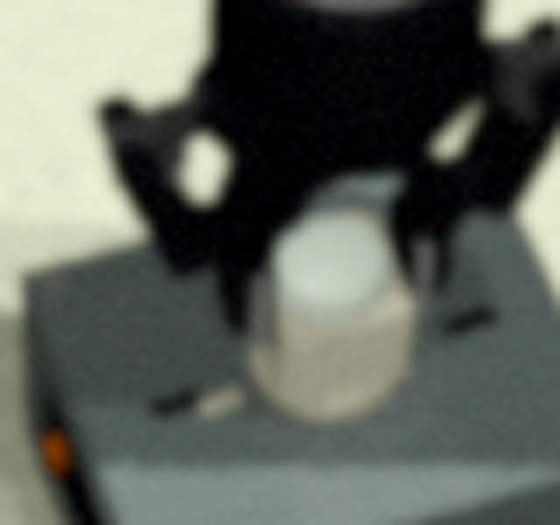

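The lamp sits at the stop and is steady: the pointer at (220,402) in the crop has turned about 82°. The moment of 0.45 N m is well above what the spring alone would give. Handing in.

```bash
python3 -c "
from workcell import *
print(workorder.hand_in())"
```

```text
the job is handed in; nothing more can be done
None
```

I took the pinned lamp out of the holder, pushed it into the tester through the slots until it bottomed, and turned it clockwise to the stop. I handed the job in at about 13 s, still gripping, with no verdict reported.

**Last checks:**
- **Depth:** the tool height puts the nose about 27.5 mm below the mouth. The shoulder touched the top at z = 0.085 with 9 N, and I then eased back 2 mm before turning.
- **Position:** the tool axis was about 1.5 mm from my socket estimate, with a tilt under 0.002 rad.
- **Turn:** the jaws turned about 95° and the pointer about 82° (1.43 rad, against the 1.44 stop). The moment rose from 0.22 to 0.45–0.48 N m at the end and held there for 0.5 s with the arm still. The grip was set to 70 N.
- **Other objects:** I did not touch the round lamp or anything else that I noticed, but I made no final measurement of them.

**Disagreements:**
- **Finger tips:** they looked about 17–20 mm higher in the side camera than the stated tool point. I set the grasp height from the image and the closing width, not from the stated figure.
- **Cameras:** the two differed by about 2 mm in x. I relied mainly on the side camera, which agreed with the measured arm pose for the held lamp.
- **Extra turn:** the jaws turned about 5° past 90°. I put this down to give in the grip or arm, and did not check it separately.

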